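Demould the stuck castings and hang the mould jackets to air

ROBOT

A 7-joint arm with a two-finger parallel gripper is mounted at the origin on the work surface. World frame = base frame: x ahead of the robot, y to its left, z up, the work surface at z = 0. Lengths are in mm, angles in rad, forces in N, time in s.
With the tool pointing down it reaches from about 425 to 1025 mm from the base axis. Payload 9.4 kg.
Tool frame: the origin (TCP) lies between the finger pads; the fingertips stand 17 mm ahead of it and the grasp point (between the pads) lies 2 mm behind it; z points along the fingers, y is the line along which they close (so a half turn about z gives the same grasp; the last joint's range is limited). The gripper opens to 85 mm and grips with 20 to 120 N. Pads are 22 mm wide; open, the fingers measure 114 mm over their backs; the gripper's body (76 mm by 85 mm) begins 54 mm behind the grasp point. The pads swing forward as they close: fully open they stand 13 mm farther back than shut.
Start: joints at [1.258, 0.599, -0.003, 1.599, 0.002, 0.943, -0.08], TCP at [169.366, -704.939, 248.275] pointing down, gripper open.
Joint ranges: [-2.57, 2.57], [-0.35, 1.97], [-1.29, 1.29], [0.11, 2.56], [-1.05, 4.19], [0.11, 1.86], [-2.63, 2.63]. Speed limits (rad/s): [2.22, 2.22, 3.01, 3.01, 3.14, 3.14, 3.14].

INTERFACE

Orientations are given as a rotation vector (axis times angle).
In Python, from plant import bot gives the robot as it stands. The module is installed in compiled form; this text tells all that it offers.
- The arm moves only by the shell command python3 -m handwheel 'ROWS'. ROWS is JSON, a list of rows, each a list of 7 numbers: the shift along the tool's x, y, z in cm, then the turn, a rotation vector about the tool's x, y, z in degrees, then the opening, from -1 (shut) to 1 (fully open). In form: [[tx, ty, tz, rx, ry, rz, claw], ...]. A call has 1 to 20 rows; each row shifts and turns the commanded pose from where the row before left it, along the tool's axes as they then stand; what a row does not reach is not made up. A row lasts 1/12 s, in which the tool goes at most 41.7 mm and 7.16 degrees, less where a joint would pass 70% of its speed; a pose out of reach is approached as far as the arm can. A call with a gripper value outside its range is refused whole. The fingers move at their own pace and stop on an object; the grip force is fixed at half the most. Time passes only in rows, so rows that do not move let the fingers close. It gives the time, the measured TCP pose, the force, the opening and the grip force at its end, in the units of the state.
- bot.get_state(): the state, without advancing time (a new reading comes with each control period).
- bot.capture(name): name is "scene" or "top"; returns a dict with "img" (420x560x3 uint8, red, green, blue), "vertical_fov" (degrees; the focal length in pixels is half the picture's height over the tangent of half this angle, whatever the lens; pixels are square), "cx", "cy" (the principal point, pixels), "T" (4x4, takes a point from camera to world coordinates). Camera axes: x right, y up, looking along -z (the intrinsics and any distortion apply to the point x, -y, -z); pixel columns grow to the right and rows downward; lengths in mm; the calibration is good to about 2 mm. A picture is of the moment at which its call begins. There is no depth.
- bot.finish_job(): hands the job in; it is judged then, once.
The state is a dict: "time_s": time; "joints": joint angles; "qd": joint speeds; "joint_efforts": joint torques, N m; "tool_pos": TCP position; "ee_rot": TCP orientation; "contact_force": force on the tool from outside, world axes, zero at the start; "torque": the same for the moment, N m; "grip_width": opening from 0.0 (shut) to 1.0 (fully open); "grip_force": force on a finger pad.
Only numpy, scipy, OpenCV 4.12 (cv2) and the standard library are available. Lean on these libraries where they do the work, as an engineer would, in place of code of your own. Each camera call takes 0.05 s, during which the arm holds its last target. There are 200 camera calls.

TASK

Three mould jackets stand face down on the bench; two or all of them still have a casting stuck inside. While such a jacket stands on the bench, push its casting out from behind, through the opening in the jacket's back, so that it drops to the bench; then hang every jacket astride the horizontal bar between its posts, lying along the bar with one leg either side, and lay every casting flat on the floor of the shallow wooden curing tray, flange up, none on top of another or on the rim. Leave the other things on the bench where they are.

Things in the scene. Friction and masses are not known exactly. Their poses are not given: they have to be found in the camera images.
- mould0: Plywood mould jacket: upside-down U channel 96 mm long (its x), 64 mm wide over the legs (y), 64 mm tall, 0.3 kg. Origin: centre of its footprint, at the foot of the legs; z up. Legs 6 mm thick run the full length; the 52 mm channel between is open at both ends, but for corner posts in its upper half that leave 28 mm free in the middle. Grip across the legs (64 mm) from above.
- mould0_hole (a point): Centre of the opening in mould0's back plate, at the top face, 64 mm above its origin. The plate is 8 mm thick, the opening 56 mm along x by 36 mm along y: closed fingertips fit. Two sprung lips in the walls hold the casting by its flange; 10 to 18 N on its back pushes it about 10 mm down past them, then it drops free to the bench and stays there when the jacket is lifted straight up.
- mould0_seat (a point): Point on mould0's middle line at the back plate's underside, 56 mm above its origin: this level comes to rest on the top of the bar.
- casting0: Skin-coloured cast resin block, starts in mould0 (None if absent: that jacket is empty), 0.12 kg: body 76 x 38 mm, 22 mm tall, under a flange (its back) 82 x 46 mm, 6 mm thick; 28 mm tall in all. Origin: centre of its underside; x along its length, z up. Stuck, its origin is 27.5 mm above the jacket's and its back just under the back plate. Grip across the flange (46 mm).
- mould1: Jacket like mould0.
- mould1_hole (a point): As mould0_hole, for mould1.
- mould1_seat (a point): Point on mould1's middle line at the back plate's underside, 56 mm above its origin: this level comes to rest on the top of the bar.
- casting1: Casting like casting0, starts in mould1 (None if absent).
- mould2: Jacket like mould0.
- mould2_hole (a point): As mould0_hole, for mould2.
- mould2_seat (a point): Point on mould2's middle line at the back plate's underside, 56 mm above its origin: this level comes to rest on the top of the bar.
- casting2: Casting like casting0, starts in mould2 (None if absent).
- bar: Steel hanging bar on two upright posts, fixed: a round bar 18 mm in diameter, axis 150 mm above the bench, along its own y, 420 mm between the posts' axes (posts 22 mm thick, round feet 70 mm). Origin: on the bench under the middle of the bar; x level, across the bar.
- bar_mid (a point): Middle of the bar, on its axis, 150 mm above the bench; axes as bar.
- tray: Shallow wooden curing tray, fixed to the bench: 208 x 208 mm outside, 200 x 200 mm inside, a 12 mm thick floor and a low rim 4 mm thick that stands 10 mm above the floor (22 mm above the bench). Origin: centre of its underside; x and y along its edges.
- pigment_a: Small pigment bottle, 28 mm across, 75 mm tall. Leave it. Origin: centre of its underside.
- pigment_b: Small pigment bottle, 28 mm across, 75 mm tall. Leave it. Origin: centre of its underside.
- cup: Clear plastic mixing cup, 72 mm across, 100 mm tall. Leave it. Origin: centre of its underside.
- paintbrush: Brush lying on the bench, 170 mm long. Leave it. Origin: under its middle.
- jar: White jar, 64 mm across, 60 mm tall. Leave it. Origin: centre of its underside.
- bowl: White bowl, 100 mm across, 45 mm tall. Leave it. Origin: centre of its underside.
- clay: Grey block of clay, 100 x 70 x 50 mm. Leave it. Origin: centre of its underside.
There are look-alikes about, which are no part of the job. Leave any green, purple or yellow look-alike of the casting0 alone.

How it is judged (in metres and radians):
On the way:
1. every casting is out of its jacket's pocket (z of casting0 in the frame of mould0 below 0.015 m and z of casting1 in the frame of mould1 below 0.015 m and z of casting2 in the frame of mould2 below 0.015 m), for 0.2 s.
At the end, for the whole second after the job is handed in: Each jacket hangs at rest, back plate on the bar, within 15 mm sideways of its axis and 165 mm of its middle, within 0.3 rad of its direction, tilt under 0.4 rad. Each casting lies at rest flat on the tray's floor (tilt under 0.12 rad), flange up (x of mould0_seat in the frame of bar_mid between -0.015 and 0.015 m and y of mould0_seat in the frame of bar_mid between -0.165 and 0.165 m and z of mould0_seat in the frame of bar_mid between 0 and 0.018 m and angle between each of mould0, mould1, mould2's own z axis and vertical below 0.4 rad and angle between the x axis of each of mould0, mould1, mould2 and the y axis of bar, either way round below 0.3 rad and linear speed of each of mould0, casting0, mould1, casting1, mould2, casting2 below 0.03 m/s and x of casting0 in the frame of tray between -0.09 and 0.09 m and y of casting0 in the frame of tray between -0.09 and 0.09 m and z of casting0 in the frame of tray between 0.005 and 0.018 m and angle between each of casting0, casting1, casting2's own z axis and vertical below 0.12 rad and x of mould1_seat in the frame of bar_mid between -0.015 and 0.015 m and y of mould1_seat in the frame of bar_mid between -0.165 and 0.165 m and z of mould1_seat in the frame of bar_mid between 0 and 0.018 m and x of casting1 in the frame of tray between -0.09 and 0.09 m and y of casting1 in the frame of tray between -0.09 and 0.09 m and z of casting1 in the frame of tray between 0.005 and 0.018 m and x of mould2_seat in the frame of bar_mid between -0.015 and 0.015 m and y of mould2_seat in the frame of bar_mid between -0.165 and 0.165 m and z of mould2_seat in the frame of bar_mid between 0 and 0.018 m and x of casting2 in the frame of tray between -0.09 and 0.09 m and y of casting2 in the frame of tray between -0.09 and 0.09 m and z of casting2 in the frame of tray between 0.005 and 0.018 m); the robot touches nothing.
It fails at once if a jacket is lifted off the bench with a casting still stuck in it ((height (world z) of casting0 above 0.055 m and z of casting0 in the frame of mould0 between 0.015 and 0.04 m and horizontal distance between casting0 and mould0 below 0.02 m) or (height (world z) of casting1 above 0.055 m and z of casting1 in the frame of mould1 between 0.015 and 0.04 m and horizontal distance between casting1 and mould1 below 0.02 m) or (height (world z) of casting2 above 0.055 m and z of casting2 in the frame of mould2 between 0.015 and 0.04 m and horizontal distance between casting2 and mould2 below 0.02 m)).
It fails at once if another thing on the bench is moved more than 30 mm (distance of any of pigment_a, pigment_b, cup, paintbrush, jar, bowl, clay from where it was at the start of the episode above 0.03 m).
Of casting0, casting1, casting2 only 2 to 3 are there at a start; the rules pass over those that are not, and their reading is None.
At some moment in a run one of casting0, casting1, casting2 may be knocked a few centimetres aside while the robot is not near it.
It also fails if it takes over 210 s, if anything falls off the work surface, if the arm or the gripper's body presses on something with over 40 N, if the wrist force passes 120 N, or if a joint passes its speed limit or range.

## Working session

There is one attempt and no reset: what is moved stays moved. The work goes in short steps, Python scripts to look and compute and a shell command to move; the robot and the scene stay as the last step left them, time stands still between calls to the robot, and variables do not carry over. Pictures are saved under pics/ and viewed, at most 14 in all, crops included, and the job is handed in when it is done.

```bash
mkdir -p pics; cat > h.py <<'E'
import numpy as np, cv2
from plant import bot
from scipy.spatial.transform import Rotation as R
def cap(n):
    c=bot.capture(n); c['f']=c['img'].shape[0]/2/np.tan(np.radians(c['vertical_fov'])/2); return c
def save(c,name,box=None,s=1):
    im=c['img'][:,:,::-1]
    if box: im=im[box[1]:box[3],box[0]:box[2]]
    cv2.imwrite('pics/'+name,cv2.resize(im,None,fx=s,fy=s,interpolation=cv2.INTER_CUBIC))
def ray(c,u,v):
    T=np.array(c['T']);d=np.array([(u-c['cx'])/c['f'],-(v-c['cy'])/c['f'],-1.]);return T[:3,3],T[:3,:3]@d
def onz(c,u,v,z):
    o,d=ray(c,u,v);return o+d*(z-o[2])/d[2]
def proj(c,p):
    T=np.array(c['T']);q=T[:3,:3].T@(np.array(p,float)-T[:3,3]);return c['cx']+c['f']*q[0]/-q[2],c['cy']+c['f']*q[1]/q[2]
E
python3 - <<'E'
from h import *
for n in('scene','top'):
    c=cap(n);save(c,n+'0.png',s=1.42);print(n,[ (k,v) for k,v in c.items() if k!='img'])
print(bot.get_state())
E
```

```text
scene [('vertical_fov', 54.48806421665917), ('cx', 279.25431313187437), ('cy', 210.26146632776204), ('T', array([[-7.20547691e-01, -3.62049290e-01,  5.91380873e-01,
         1.18865487e+03],
       [ 6.92964209e-01, -4.06400258e-01,  5.95516108e-01,
         6.64881161e+02],
       [ 2.47311551e-02,  8.38903535e-01,  5.43717968e-01,
         7.34824174e+02],
       [ 0.00000000e+00,  0.00000000e+00,  0.00000000e+00,
         1.00000000e+00]])), ('f', np.float64(407.8445506927348))]
top [('vertical_fov', 52.70508358177913), ('cx', 276.6928833677835), ('cy', 213.02896348176634), ('T', array([[-3.59616695e-03,  9.97460142e-01, -7.11360143e-02,
         4.30090036e+02],
       [-9.99626876e-01, -5.51193357e-03, -2.67531001e-02,
        -3.13594492e+01],
       [-2.70772480e-02,  7.10132631e-02,  9.97107787e-01,
         1.21952067e+03],
       [ 0.00000000e+00,  0.00000000e+00,  0.00000000e+00,
         1.00000000e+00]])), ('f', np.float64(423.92356077949506))]
{'time_s': 0.1, 'joints': array([ 1.25830785,  0.60004044, -0.00256449,  1.60002863,  0.00178764,
        0.94288927, -0.07982563]), 'qd': array([-1.98776760e-04, -4.18405475e-03, -9.26021035e-05, -6.71549778e-04,
       -5.33064518e-04, -5.20559780e-04, -7.13338478e-04]), 'joint_efforts': array([ 6.13875702e-03, -7.77986240e+01,  1.56928550e+00, -2.58624512e+01,
        1.25583855e-02,  5.40045454e-03, -2.56549333e-05]), 'tool_pos': array([ 169.28437213, -704.5659389 ,  247.51395125]), 'ee_rot': array([-3.11844927e+00, -3.69428035e-01,  4.16126242e-04]), 'contact_force': array([-0.37697186,  0.86766116,  0.45395005]), 'torque': array([-0.05447575,  0.01485486,  0.04758674]), 'grip_force': 0.0, 'grip_width': 0.9988503048737424}
```

View pics/scene0.png

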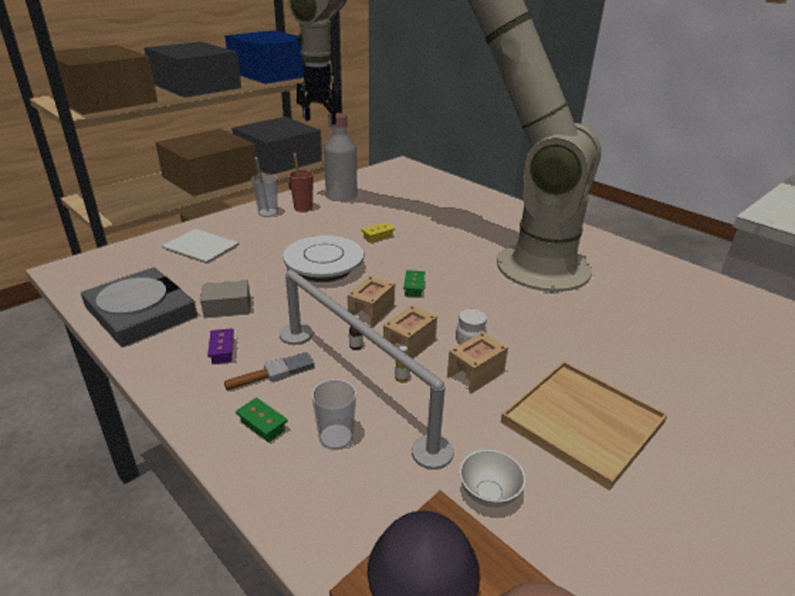

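View pics/top0.png

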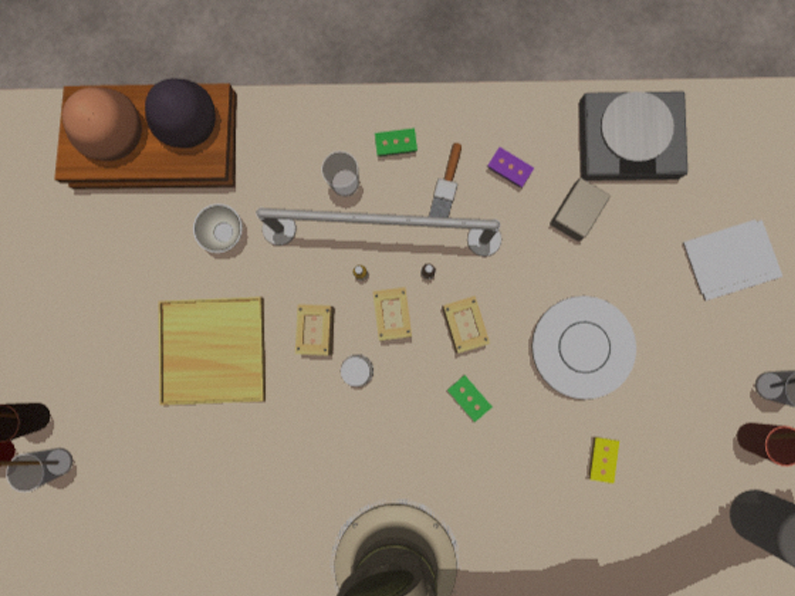

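The scene picture shows three jackets at about (372,298), (410,330), (478,359) in the enlarged image, the bar between its posts, and the tray at (583,420). In the top picture the jackets are at (315,331), (392,314), (466,325). Candidates (top picture): the three plywood jackets; green blocks (396,142) and (469,397), purple (510,168), yellow (605,460), which are look-alikes to leave alone. I pick the three jackets and check them in one close crop.

```bash
python3 - <<'E'
from h import *
c=cap('top');save(c,'crop1.png',(195,135,360,290),4)
hsv=cv2.cvtColor(c['img'],cv2.COLOR_RGB2HSV)
for u,v in[(210,220),(232,250),(222,232),(276,220),(328,228),(150,240),(200,190),(217,245)]:print((u,v),hsv[v,u],c['img'][v,u])
E
```

```text
(210, 220) [ 26  99 172] [172 162 105]
(232, 250) [ 16  69 103] [103  90  75]
(222, 232) [ 16  83 170] [170 144 115]
(276, 220) [ 13  89 171] [171 137 111]
(328, 228) [ 14  87 172] [172 140 113]
(150, 240) [ 27 112 171] [171 163  96]
(200, 190) [ 19  53 170] [170 157 135]
(217, 245) [ 21 109 171] [171 150  98]
```

View pics/crop1.png

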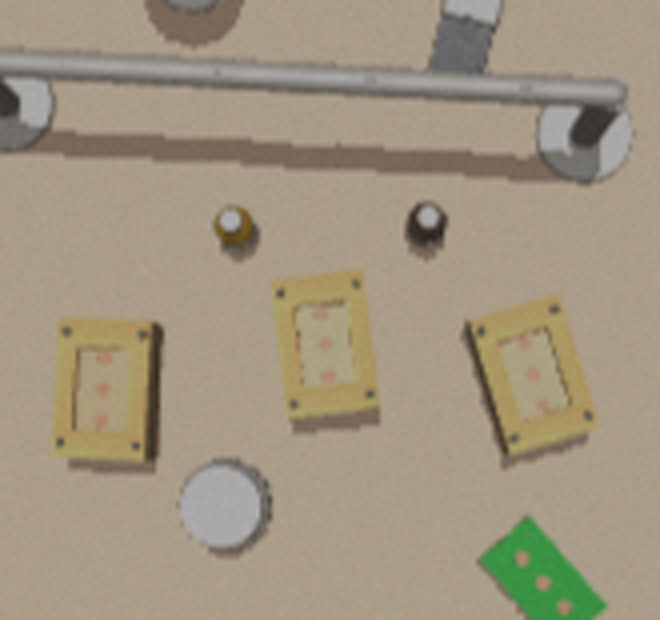

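The crop shows castings (three pink dots) in all three jackets, at crop (103,390), (325,345), (533,375); no jacket is empty. The green look-alike is at (543,580), the bottles at (232,220) and (427,217), and the jar at (223,505). Next I measure the jackets, bar and tray.

```bash
cat >> h.py <<'E'
def rects(c,m,z,amin,amax):
    out=[]
    for k in cv2.findContours(m,cv2.RETR_EXTERNAL,cv2.CHAIN_APPROX_NONE)[0]:
        if amin<cv2.contourArea(k)<amax:
            P=np.array([onz(c,u,v,z)[:2] for u,v in k[:,0]],np.float32)
            r=cv2.minAreaRect(P);b=cv2.boxPoints(r);e=b[1]-b[0];g=b[2]-b[1]
            e=e if np.hypot(*e)>np.hypot(*g) else g
            out.append((np.round(r[0],1),np.round(sorted(r[1]),1),round(np.degrees(np.arctan2(e[1],e[0]))%180,1),np.round(k[:,0].mean(0))))
    return out
def plan(x,y,z,a,h=0):
    "tool y axis at world angle a deg (mod 180), straight down"
    s=bot.get_state();R0=R.from_rotvec(s['ee_rot']);best=None
    for k in(0,180):
        t=np.radians(a+k);yy=np.array([np.cos(t),np.sin(t),0]);zz=np.array([0,0,-1.]);M=R.from_matrix(np.c_[np.cross(yy,zz),yy,zz])
        d=np.degrees((R0.inv()*M).as_rotvec())
        if best is None or np.linalg.norm(d)<np.linalg.norm(best[0]):best=(d,M)
    d,M=best;dp=np.array([x,y,z])-s['tool_pos']
    print('t',round(s['time_s'],2),'pos',s['tool_pos'].round(1),'j',s['joints'].round(2),'turn',d.round(1),'| shift cm before turn',(R0.inv().apply(dp)/10).round(2),'after turn',(M.inv().apply(dp)/10).round(2))
E
python3 - <<'E'
from h import *
c=cap('top');I=c['img'].astype(int)
hsv=cv2.cvtColor(cv2.GaussianBlur(c['img'],(3,3),0),cv2.COLOR_RGB2HSV)
m=((hsv[...,1]>74)&(hsv[...,2]>135)&(hsv[...,0]>9)&(hsv[...,0]<33)).astype(np.uint8)*255
m[:100]=0
m=cv2.morphologyEx(m,cv2.MORPH_CLOSE,np.ones((5,5)))
for r in rects(c,m,64,500,1600):print('jacket',r)
for r in rects(c,m,22,3000,8000):print('tray',r)
# bar from top view
P=[]
for u in list(range(200,300))+list(range(320,340)):
    col=hsv[142:166,u,1].astype(float);w=np.clip(35-col,0,None)
    if w.sum()>20:P.append(onz(c,u,142+(w*np.arange(24)).sum()/w.sum(),150)[:2])
P=np.array(P,np.float32);l=cv2.fitLine(P,cv2.DIST_HUBER,0,.01,.01).ravel();print('bar line top',l,'angle',np.degrees(np.arctan2(l[1],l[0])), 'n',len(P))
g=((hsv[...,1]<35)).astype(np.uint8)*255
for k in cv2.findContours(g[135:175,175:360],cv2.RETR_EXTERNAL,cv2.CHAIN_APPROX_NONE)[0]:
    if cv2.contourArea(k)>80:print(cv2.boundingRect(k))
s=cap('scene');save(s,'scene_bar.png',(180,170,345,340),3.5);save(c,'top_bar.png',(175,135,360,180),4)
E
```

```text
jacket (array([ 215.4, -396.2]), array([47.5, 84.4]), np.float32(170.8), array([426., 324.]))
jacket (array([462. , 155.9]), array([63.4, 98.4]), np.float32(177.4), array([220., 232.]))
jacket (array([ 471., -141.]), array([64. , 98.3]), np.float32(17.1), array([328., 228.]))
jacket (array([491.7,   1.9]), array([64.8, 98. ]), np.float32(7.0), array([276., 221.]))
tray (array([422. , 368.5]), array([208.1, 210.5]), np.float32(2.0), array([148., 247.]))
bar line top [6.2001683e-02 9.9807602e-01 6.5936188e+02 3.1638451e+01] angle 86.44528 n 120
(5, 0, 173, 40)
```

View pics/scene_bar.png

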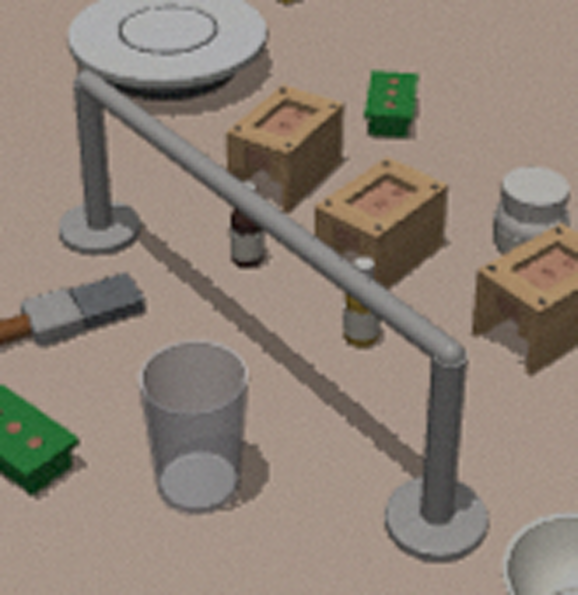

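View pics/top_bar.png

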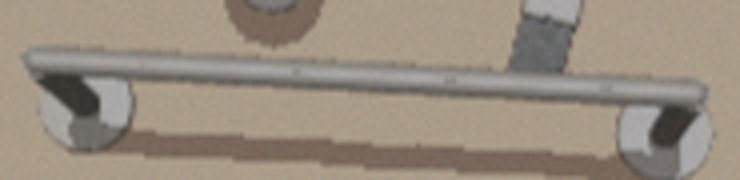

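The bar crops show it clear on both sides: its ends are at crop (30,58) and (700,93) in the top view, and the feet at (85,105) and (664,132). In the scene crop its ends are at (88,85) and (450,352), and the feet at (99,228) and (437,516). I cross-check the bar with both views, and plan the first reach.

```bash
python3 - <<'E'
from h import *
t=cap('top');s=cap('scene')
A=lambda x,y:(175+x/4,135+y/4); B=lambda x,y:(180+x/3.5,170+y/3.5)
for n,a,z in(('footL',(85,103),3),('footR',(664,132),3),('endL',(33,60),150),('endR',(698,94),150)):print('top',n,onz(t,*A(*a),z).round(1))
for n,a,z in(('footR',(99,228),3),('footL',(437,516),3),('endR',(88,85),150),('endL',(448,352),150)):print('scene',n,onz(s,*B(*a),z).round(1))
# bar line in the scene: plane check of the top-measured axis
for y in(-100,30,160):
    x=659.4+0.0621*(y-31.6);u,v=proj(s,(x,y,150));print('bar pt',(round(x,1),y),'crop px',((u-180)*3.5,(v-170)*3.5))
# jackets: scene mask of top face centre check
for p in((462,155.9),(491.7,1.9),(471,-141)):print(p,[round(float(k),1) for k in np.subtract(proj(s,(*p,56)),(180,170))*3.5])
plan(471,-141,130,17)
E
```

```text
top footL [671.1 235.6   3. ]
top footR [ 646.2 -185.     3. ]
top endL [670.3 237.3 150. ]
top endR [ 644.3 -188.3  150. ]
scene footR [ 646.5 -179.4    3. ]
scene footL [669.  237.6   3. ]
scene endR [ 650.  -171.9  150. ]
scene endL [671.8 237.6 150. ]
bar pt (651.2, -100) crop px (np.float64(141.69372189206916), np.float64(121.5406233223728))
bar pt (659.3, 30) crop px (np.float64(244.1431932685602), np.float64(198.8315846804909))
bar pt (667.4, 160) crop px (np.float64(364.76134415219303), np.float64(289.8295441016247))
(462, 155.9) [547.0, 269.9]
(491.7, 1.9) [378.9, 198.8]
(471, -141) [282.2, 120.9]
t 0.35 pos [ 169.4 -704.9  248.1] j [ 1.26  0.6  -0.    1.6   0.    0.94 -0.08] turn [-0.   0.  86.5] | shift cm before turn [ 42.51 -47.77  11.82] after turn [-45.1  -45.33  11.81]
```

Bar middle is about (659,26) at 86.5°, and both views agree. All jackets hold castings. I push J2 first: go above it with the fingers shut.

```bash
python3 -m handwheel '[[2.12,-2.39,0,0,0,0,-1],[2.12,-2.39,0,0,0,0,-1],[2.12,-2.39,0,0,0,0,-1],[2.12,-2.39,0,0,0,0,-1],[2.12,-2.39,0,0,0,0,-1],[2.12,-2.39,0,0,0,0,-1],[2.12,-2.39,0,0,0,0,-1],[2.12,-2.39,0,0,0,0,-1],[2.12,-2.39,0,0,0,0,-1],[2.12,-2.39,0,0,0,0,-1],[2.12,-2.39,0,0,0,0,-1],[2.12,-2.39,0,0,0,0,-1],[2.12,-2.39,0,0,0,0,-1],[2.12,-2.39,0,0,0,0,-1],[2.12,-2.39,0,0,0,0,-1],[2.12,-2.39,0,0,0,0,-1],[2.12,-2.39,0,0,0,0,-1],[2.12,-2.39,0,0,0,0,-1],[2.12,-2.39,0,0,0,0,-1],[2.12,-2.39,0,0,0,0,-1]]'
python3 -m handwheel '[[0,0,0,0,0,6.65,-1],[0,0,0,0,0,6.65,-1],[0,0,0,0,0,6.65,-1],[0,0,0,0,0,6.65,-1],[0,0,0,0,0,6.65,-1],[0,0,0,0,0,6.65,-1],[0,0,0,0,0,6.65,-1],[0,0,0,0,0,6.65,-1],[0,0,0,0,0,6.65,-1],[0,0,0,0,0,6.65,-1],[0,0,0,0,0,6.65,-1],[0,0,0,0,0,6.65,-1],[0,0,0,0,0,6.65,-1]]'
python3 -c "
from h import *
plan(471,-141,100,17)"
```

```text
time_s: 2.02
tool_pos: [470.5, -139.6, 248.5]
ee_rot: [3.12, 0.37, 0.001]
contact_force: [0.5, -1.6, 0.5]
grip_width: -0.005
grip_force: 0.0
time_s: 3.1
tool_pos: [470.0, -141.1, 248.4]
ee_rot: [-2.521, 1.874, -0.001]
contact_force: [0.1, 0.4, 0.4]
grip_width: 0.001
grip_force: 0.0
t 3.1 pos [ 470.  -141.1  248.4] j [-0.05  0.33  0.3   2.14 -0.15  0.69 -2.5 ] turn [-0.  -0.  -0.3] | shift cm before turn [ 0.02 -0.09 14.84] after turn [ 0.02 -0.09 14.84]
```

```bash
python3 -m handwheel '[[0,-0.1,3,0,0,0,-1],[0,0,3,0,0,0,-1],[0,0,3,0,0,0,-1],[0,0,3,0,0,0,-1],[0,0,3,0,0,0,-1],[0,0,1,0,0,0,-1],[0,0,1,0,0,0,-1],[0,0,0.4,0,0,0,-1],[0,0,0.3,0,0,0,-1]]'
python3 -m handwheel '[[0,0,0.3,0,0,0,-1],[0,0,0.3,0,0,0,-1],[0,0,0.3,0,0,0,-1]]'
python3 -m handwheel '[[0,0,0.3,0,0,0,-1],[0,0,0.2,0,0,0,-1],[0,0,0,0,0,0,-1]]'
```

```text
time_s: 3.85
tool_pos: [471.2, -141.0, 71.8]
ee_rot: [-2.526, 1.868, -0.001]
contact_force: [-3.5, 0.2, 16.2]
grip_width: -0.001
grip_force: 7.8
time_s: 4.1
tool_pos: [471.7, -141.1, 64.1]
ee_rot: [-2.525, 1.867, -0.004]
contact_force: [-0.1, 0.6, 5.8]
grip_width: -0.001
grip_force: 3.0
time_s: 4.35
tool_pos: [471.6, -140.9, 58.1]
ee_rot: [-2.526, 1.867, -0.003]
contact_force: [-0.1, -0.0, 0.3]
grip_width: -0.002
grip_force: 0.0
```

```bash
python3 -m handwheel '[[0,0,-3,0,0,0,-1],[0,0,-3,0,0,0,-1]]'
python3 -c "
from h import *
plan(491.7,1.9,95,7)"
```

```text
time_s: 4.52
tool_pos: [470.2, -140.7, 117.4]
ee_rot: [2.525, -1.867, -0.004]
contact_force: [1.0, -0.1, 0.8]
grip_width: 0.002
grip_force: 0.0
t 4.52 pos [ 470.2 -140.7  117.4] j [ 0.04  0.54  0.19  2.25 -0.27  0.37 -2.39] turn [ 0.2  0.1 10. ] | shift cm before turn [-13.    -6.24   2.24] after turn [-13.89  -3.87   2.24]
```

```bash
python3 -m handwheel '[[0,0,-1,0,0,-7.1,-1],[0,0,0,0,0,-7.1,-1],[0,0,0,0,0,-7.1,-1],[0,0,0,0,0,-7.1,-1],[0,0,0,0,0,-7.1,-1],[0,0,0,0,0,-7.1,-1],[0,0,0,0,0,-7.1,-1],[0,0,0,0,0,-7.1,-1],[0,0,0,0,0,-7.1,-1],[0,0,0,0,0,-7.1,-1],[0,0,0,0,0,-7.1,-1],[0,0,0,0,0,-7.1,-1],[0,0,0,0,0,-7.1,-1],[0,0,0,0,0,-7.1,-1],[0,0,0,0,0,-7.1,-1],[0,0,0,0,0,-7.1,-1],[0,0,0,0,0,-7.1,-1],[0,0,0,0,0,-7.1,-1],[0,0,0,0,0,-7.1,-1],[0,0,0,0,0,-7.1,-1]]'
python3 -m handwheel '[[0,0,0,0,0,-7,-1],[0,0,0,0,0,-7,-1],[0,0,0,0,0,-7,-1],[0,0,0,0,0,-7,-1],[2.8,0.78,0,0,0,0,-1],[2.8,0.78,0,0,0,0,-1],[2.8,0.78,0,0,0,0,-1],[2.8,0.78,0,0,0,0,-1],[2.7,0.75,0,0,0,0,-1],[0,0,0,0,0,0,-1]]'
python3 -c "
from h import *
plan(491.7,1.9,72,7)"
```

```text
time_s: 6.18
tool_pos: [471.1, -141.3, 128.0]
ee_rot: [2.582, 1.787, -0.0]
contact_force: [-0.4, -0.3, 0.2]
grip_width: -0.0
grip_force: 0.0
time_s: 7.02
tool_pos: [493.9, 7.7, 128.5]
ee_rot: [2.072, 2.36, 0.007]
contact_force: [-0.3, -0.5, 0.5]
grip_width: 0.0
grip_force: 0.0
t 7.02 pos [493.9   7.7 128.5] j [ 0.3   0.58 -0.61  2.2   0.65  0.54 -0.68] turn [ 0.2 -0.1  0.4] | shift cm before turn [-0.56 -0.32  5.65] after turn [-0.55 -0.29  5.65]
```

```bash
python3 -m handwheel '[[-0.55,-0.3,0,0,0,0.4,-1],[0,0,1,0,0,0,-1],[0,0,1,0,0,0,-1]]'
python3 -c "
from h import *
plan(491.7,1.9,72,7)"
```

```text
time_s: 7.27
tool_pos: [489.7, -6.1, 106.9]
ee_rot: [2.091, 2.343, -0.001]
contact_force: [0.6, -0.7, -0.3]
grip_width: 0.001
grip_force: 0.0
t 7.27 pos [489.7  -6.1 106.9] j [ 0.29  0.61 -0.56  2.23  0.7   0.49 -0.72] turn [ 0.   0.1 -0.5] | shift cm before turn [0.78 0.28 3.49] after turn [0.77 0.29 3.49]
```

```bash
python3 -m handwheel '[[0,0,0,0,0,0,-1],[0,0,0,0,0,0,-1],[0,0,0,0,0,0,-1],[0,0,0,0,0,0,-1]]'
python3 -c "
from h import *
plan(491.7,1.9,72,7)"
```

```text
time_s: 7.6
tool_pos: [489.9, -4.2, 107.3]
ee_rot: [-2.089, -2.346, 0.0]
contact_force: [-0.2, 1.4, 0.9]
grip_width: -0.003
grip_force: 0.0
t 7.6 pos [489.9  -4.2 107.3] j [ 0.29  0.61 -0.56  2.23  0.7   0.49 -0.71] turn [-0.  -0.  -0.4] | shift cm before turn [0.59 0.25 3.53] after turn [0.59 0.25 3.53]
```

Settled now; I'll leave two idle rows after fast moves. Correct and push.

```bash
python3 -m handwheel '[[0.6,0.25,0,0,0,-0.4,-1],[0,0,1,0,0,0,-1],[0,0,1,0,0,0,-1],[0,0,0.8,0,0,0,-1],[0,0,0.4,0,0,0,-1],[0,0,0.3,0,0,0,-1],[0,0,0.3,0,0,0,-1],[0,0,0,0,0,0,-1]]'
python3 -m handwheel '[[0,0,0.3,0,0,0,-1],[0,0,0.3,0,0,0,-1],[0,0,0.3,0,0,0,-1],[0,0,0.2,0,0,0,-1],[0,0,0,0,0,0,-1]]'
python3 -m handwheel '[[0,0,-2,0,0,0,-1],[0,0,-3,0,0,0,-1],[0,0,-1,0,0,0,-1],[0,0,0,0,0,0,-1]]'
python3 -c "
from h import *
plan(462,155.9,72,177.4)"
```

```text
time_s: 8.27
tool_pos: [491.2, 2.4, 69.0]
ee_rot: [-2.08, -2.354, 0.002]
contact_force: [-1.8, -0.2, 5.1]
grip_width: -0.002
grip_force: 2.7
time_s: 8.68
tool_pos: [491.5, 2.4, 57.8]
ee_rot: [-2.08, -2.354, 0.001]
contact_force: [-0.5, 0.9, -0.7]
grip_width: 0.0
grip_force: 0.0
time_s: 9.02
tool_pos: [492.7, 2.2, 120.2]
ee_rot: [2.08, 2.351, 0.004]
contact_force: [0.5, 0.5, -0.4]
grip_width: -0.001
grip_force: 0.0
t 9.02 pos [492.7   2.2 120.2] j [ 0.3   0.59 -0.59  2.21  0.68  0.52 -0.7 ] turn [ 0.2 -0.   9.6] | shift cm before turn [15.63 -1.19  4.82] after turn [15.21 -3.77  4.82]
```

```bash
python3 -m handwheel '[[0,0,0,0,0,4.8,-1],[0,0,0,0,0,4.8,-1],[2.2,-0.54,0,0,0,0,-1],[2.2,-0.54,0,0,0,0,-1],[2.2,-0.54,0,0,0,0,-1],[2.2,-0.54,0,0,0,0,-1],[2.2,-0.54,0,0,0,0,-1],[2.2,-0.54,0,0,0,0,-1],[2.0,-0.53,0,0,0,0,-1],[0,0,1,0,0,0,-1],[0,0,0,0,0,0,-1],[0,0,0,0,0,0,-1],[0,0,0,0,0,0,-1]]'
python3 -c "
from h import *
plan(462,155.9,72,177.4)"
```

```text
time_s: 10.1
tool_pos: [460.6, 154.7, 107.8]
ee_rot: [2.271, 2.17, -0.002]
contact_force: [0.4, 0.3, 0.0]
grip_width: 0.002
grip_force: 0.0
t 10.1 pos [460.6 154.7 107.8] j [-0.09  0.59 -0.49  2.24  0.64  0.46 -1.15] turn [-0.1  0.1  0. ] | shift cm before turn [0.13 0.14 3.58] after turn [0.13 0.13 3.58]
```

```bash
python3 -m handwheel '[[0.1,0.1,0,0,0,0,-1],[0,0,1,0,0,0,-1],[0,0,1,0,0,0,-1],[0,0,0.8,0,0,0,-1],[0,0,0.4,0,0,0,-1],[0,0,0.3,0,0,0,-1],[0,0,0.3,0,0,0,-1],[0,0,0,0,0,0,-1]]'
python3 -m handwheel '[[0,0,0.3,0,0,0,-1],[0,0,0.3,0,0,0,-1],[0,0,0.3,0,0,0,-1],[0,0,0.2,0,0,0,-1],[0,0,0,0,0,0,-1]]'
python3 -m handwheel '[[0,0,-2,0,0,0,-1],[0,0,-3,0,0,0,-1],[0,0,-2,0,0,0,1],[0,0,0,0,0,0,1]]'
python3 -c "
from h import *
c=cap('top');hsv=cv2.cvtColor(c['img'],cv2.COLOR_RGB2HSV)
plan(462,155.9,40,87.4)"
```

```text
time_s: 10.77
tool_pos: [461.4, 156.8, 70.1]
ee_rot: [2.269, 2.172, -0.001]
contact_force: [-1.6, -0.7, 9.2]
grip_width: -0.002
grip_force: 4.8
time_s: 11.18
tool_pos: [461.7, 156.9, 58.9]
ee_rot: [-2.27, -2.172, 0.0]
contact_force: [0.0, -0.3, -0.5]
grip_width: -0.001
grip_force: 0.0
time_s: 11.52
tool_pos: [463.0, 157.4, 132.2]
ee_rot: [2.269, 2.17, 0.006]
contact_force: [0.3, -0.3, 0.3]
grip_width: 0.27
grip_force: 0.0
t 11.57 pos [462.7 157.  130.8] j [-0.06  0.56 -0.54  2.22  0.6   0.51 -1.11] turn [  0.2   0.1 -90. ] | shift cm before turn [-0.12 -0.1   9.08] after turn [ 0.07 -0.11  9.08]
```

```bash
python3 -m handwheel '[[0,0,0,0,0,-6.92,1],[0,0,0,0,0,-6.92,1],[0,0,0,0,0,-6.92,1],[0,0,0,0,0,-6.92,1],[0,0,0,0,0,-6.92,1],[0,0,0,0,0,-6.92,1],[0,0,0,0,0,-6.92,1],[0,0,0,0,0,-6.92,1],[0,0,0,0,0,-6.92,1],[0,0,0,0,0,-6.92,1],[0,0,0,0,0,-6.92,1],[0,0,0,0,0,-6.92,1],[0,0,0,0,0,-6.92,1],[0,0,0,0,0,0,1],[0,0,0,0,0,0,1]]'
python3 -c "
from h import *
c=cap('top');hsv=cv2.cvtColor(c['img'],cv2.COLOR_RGB2HSV);save(c,'after_push.png',(120,120,380,310),3)
plan(462,155.9,40,87.4)"
```

```text
time_s: 12.82
tool_pos: [461.4, 156.7, 128.3]
ee_rot: [-0.077, -3.139, -0.0]
contact_force: [-0.2, 0.4, -0.5]
grip_width: 1.001
grip_force: 0.0
t 12.87 pos [461.5 156.7 128.5] j [ 0.21  0.69 -0.96  2.2   0.9   0.72  0.13] turn [ 0.  -0.1 -0.2] | shift cm before turn [-0.07 -0.08  8.85] after turn [-0.05 -0.08  8.85]
```

View pics/after_push.png

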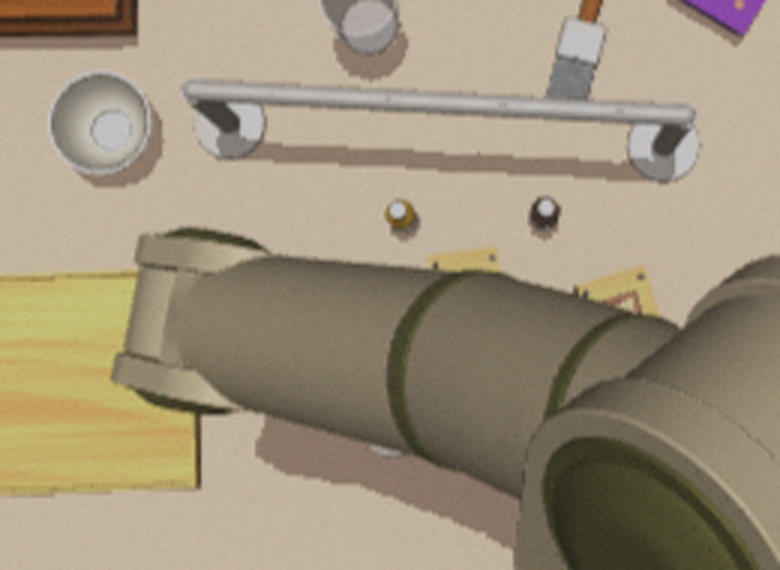

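The arm hides the jackets from above; only the bar, bottles and edges of J1 (465,260) and J2 (620,290) show, all in place. I descend onto J0 and grip.

```bash
python3 -m handwheel '[[0,0,2,0,0,0,1],[0,0,2,0,0,0,1],[0,0,2,0,0,0,1],[0,0,1.5,0,0,0,1],[0,0,1.3,0,0,0,1],[0,0,0,0,0,0,1],[0,0,0,0,0,0,-1],[0,0,0,0,0,0,-1],[0,0,0,0,0,0,-1],[0,0,0,0,0,0,-1],[0,0,0,0,0,0,-1]]'
python3 -c "
from h import *
plan(462,155.9,240,87.4)"
```

```text
time_s: 13.78
tool_pos: [462.0, 156.9, 42.0]
ee_rot: [0.072, 3.14, 0.0]
contact_force: [-1.1, -0.8, 6.8]
grip_width: 0.74
grip_force: 66.9
t 13.78 pos [462.  156.9  42. ] j [ 0.09  0.81 -0.8   2.25  1.17  0.59 -0.1 ] turn [ 0.   0.1 -0. ] | shift cm before turn [ -0.02  -0.09 -19.8 ] after turn [ -0.   -0.1 -19.8]
```

```bash
python3 -m handwheel '[[0,0,-1,0,0,0,-1],[0,0,-1.5,0,0,0,-1],[0,0,-2,0,0,0,-1],[0,0,-2.5,0,0,0,-1],[0,0,-3,0,0,0,-1],[0,0,-3,0,0,0,-1],[0,0,-3,0,0,0,-1],[0,0,-3,0,0,0,-1],[0,0,-0.8,0,0,0,-1],[0,0,0,0,0,0,-1]]'
python3 -c "
from h import *
plan(666,138,240,176.5)"
```

```text
time_s: 14.62
tool_pos: [462.6, 156.9, 241.0]
ee_rot: [0.073, 3.137, 0.001]
contact_force: [-0.0, -0.4, -4.2]
grip_width: 0.745
grip_force: 67.2
t 14.62 pos [462.6 156.9 241. ] j [ 0.35  0.55 -1.14  2.1   0.65  0.9   0.37] turn [ -0.1   0.2 -89.2] | shift cm before turn [-20.41  -0.94   0.18] after turn [  0.64 -20.42   0.1 ]
```

```bash
python3 -m handwheel '[[0,0,0,0,0,7,-1],[0,0,0,0,0,7,-1],[0,0,0,0,0,7,-1],[0,0,0,0,0,7,-1],[0,0,0,0,0,7,-1],[0,0,0,0,0,7,-1],[0,0,0,0,0,7,-1],[0,0,0,0,0,7,-1],[0,0,0,0,0,7,-1],[0,0,0,0,0,7,-1],[0,0,0,0,0,7,-1],[0,0,0,0,0,7,-1],[0,0,0,0,0,6.8,-1],[0,0,0,0,0,0,-1],[0,0,0,0,0,0,-1]]'
python3 -c "
from h import *
plan(666,138,240,176.5)"
```

```text
time_s: 15.87
tool_pos: [461.2, 156.4, 238.1]
ee_rot: [-2.282, -2.159, 0.003]
contact_force: [0.1, 0.4, -3.8]
grip_width: 0.742
grip_force: 66.9
t 15.87 pos [461.2 156.4 238.1] j [ 0.08  0.4  -0.69  2.11  0.38  0.75 -0.91] turn [-0.1  0.1  0.3] | shift cm before turn [-0.71 20.55 -0.23] after turn [-0.59 20.56 -0.19]
```

```bash
python3 -m handwheel '[[-0.08,1.5,0,0,0,0.3,-1],[-0.08,2.5,0,0,0,0,-1],[-0.08,2.7,0,0,0,0,-1],[-0.08,2.7,0,0,0,0,-1],[-0.08,2.7,0,0,0,0,-1],[-0.08,2.7,0,0,0,0,-1],[-0.08,2.7,0,0,0,0,-1],[0,2,0,0,0,0,-1],[0,1,0,0,0,0,-1],[0,0,0,0,0,0,-1],[0,0,0,0,0,0,-1],[0,0,0,0,0,0,-1]]'
python3 -c "
from h import *
c=cap('scene');save(c,'hang0.png',(180,120,400,330),2.8)
plan(666,138,145,176.5)"
```

```text
time_s: 16.87
tool_pos: [664.7, 138.4, 238.7]
ee_rot: [-2.289, -2.151, 0.002]
contact_force: [0.0, 0.6, -2.6]
grip_width: 0.742
grip_force: 67.1
t 16.92 pos [664.7 138.4 239. ] j [ 0.1   0.62 -0.63  1.69  0.43  0.97 -0.75] turn [-0.1  0.  -0.1] | shift cm before turn [-0.03  0.14  9.4 ] after turn [-0.04  0.13  9.4 ]
```

View pics/hang0.png

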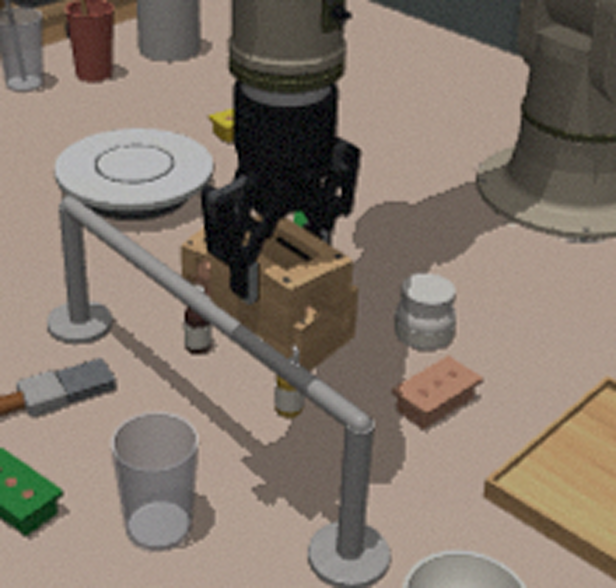

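J0 is held level above the bar at crop (270,290), and its casting stands flange up on the bench at (437,390). Lower it.

```bash
python3 -m handwheel '[[0,0.13,1,0,0,0,-1],[0,0,2,0,0,0,-1],[0,0,2,0,0,0,-1],[0,0,1.5,0,0,0,-1],[0,0,0,0,0,0,-1]]'
python3 -m handwheel '[[0,0,0.7,0,0,0,-1],[0,0,0.7,0,0,0,-1],[0,0,0.5,0,0,0,-1],[0,0,0.4,0,0,0,-1],[0,0,0,0,0,0,-1]]'
python3 -m handwheel '[[0,0,0.2,0,0,0,-1],[0,0,0.2,0,0,0,-1],[0,0,0,0,0,0,-1]]'
```

```text
time_s: 17.33
tool_pos: [665.1, 137.2, 170.6]
ee_rot: [-2.289, -2.149, 0.008]
contact_force: [0.0, -1.3, -2.5]
grip_width: 0.737
grip_force: 67.0
time_s: 17.75
tool_pos: [667.1, 137.9, 150.7]
ee_rot: [-2.291, -2.149, 0.001]
contact_force: [-0.3, -0.3, -3.5]
grip_width: 0.74
grip_force: 66.9
time_s: 18.0
tool_pos: [667.4, 138.0, 147.1]
ee_rot: [2.292, 2.149, 0.0]
contact_force: [-0.4, -1.1, -3.0]
grip_width: 0.745
grip_force: 66.9
```

```bash
python3 -m handwheel '[[0,0,0.2,0,0,0,-1],[0,0,0.1,0,0,0,-1],[0,0,0,0,0,0,-1]]'
python3 -m handwheel '[[0,0,0,0,0,0,1],[0,0,0,0,0,0,1],[0,0,0,0,0,0,1],[0,0,0,0,0,0,1],[0,0,0,0,0,0,1],[0,0,-1,0,0,0,1],[0,0,-2,0,0,0,1],[0,0,-3,0,0,0,1],[0,0,-3,0,0,0,1],[0,0,-1,0,0,0,1],[0,0,0,0,0,0,1],[0,0,0,0,0,0,1]]'
python3 -c "
from h import *
c=cap('scene');save(c,'hang1.png',(180,120,400,330),2.8)
plan(491.7,1.9,130,97)"
```

```text
time_s: 18.25
tool_pos: [667.6, 138.1, 145.1]
ee_rot: [2.291, 2.148, 0.001]
contact_force: [-1.6, -1.0, 3.6]
grip_width: 0.741
grip_force: 68.0
time_s: 19.25
tool_pos: [667.4, 137.9, 244.9]
ee_rot: [2.291, 2.148, 0.001]
contact_force: [-0.5, -0.3, -1.8]
grip_width: 1.001
grip_force: 0.0
t 19.3 pos [667.  137.6 243.7] j [ 0.11  0.62 -0.63  1.68  0.43  0.98 -0.74] turn [-0.   0.1 79.3] | shift cm before turn [-14.67 -16.61  11.39] after turn [-19.05  11.33  11.37]
```

View pics/hang1.png

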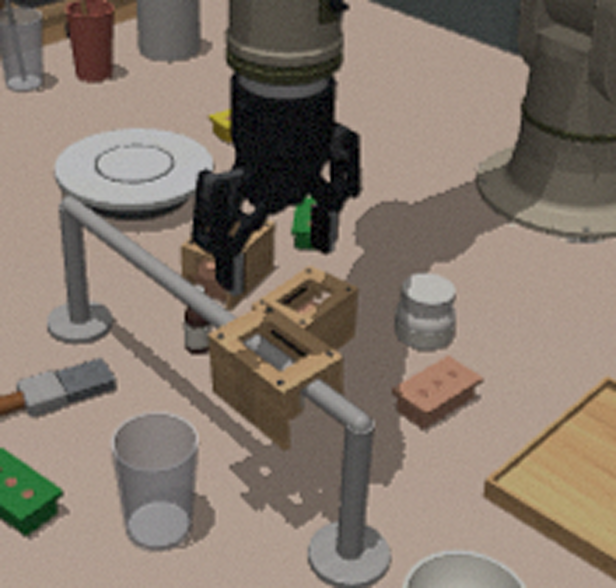

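J0 hangs level astride the bar (crop (275,360)). Now J1.

```bash
python3 -m handwheel '[[-1.5,-1.7,0,0,0,0,1],[-1.7,-1.9,0,0,0,0,1],[-1.7,-1.9,0,0,0,0,1],[-1.7,-1.9,0,0,0,0,1],[-1.7,-1.9,0,0,0,0,1],[-1.7,-1.9,0,0,0,0,1],[-1.7,-1.9,0,0,0,0,1],[-1.7,-1.9,0,0,0,0,1],[-1.2,-1.5,0,0,0,0,1],[0,0,0,0,0,0,1]]'
python3 -m handwheel '[[0,0,0,0,0,6.6,1],[0,0,0,0,0,6.6,1],[0,0,0,0,0,6.6,1],[0,0,0,0,0,6.6,1],[0,0,0,0,0,6.6,1],[0,0,0,0,0,6.6,1],[0,0,0,0,0,6.6,1],[0,0,0,0,0,6.6,1],[0,0,0,0,0,6.6,1],[0,0,0,0,0,6.6,1],[0,0,0,0,0,6.6,1],[0,0,0,0,0,6.6,1],[0,0,3,0,0,0,1],[0,0,3,0,0,0,1],[0,0,3,0,0,0,1],[0,0,2,0,0,0,1],[0,0,0,0,0,0,1],[0,0,0,0,0,0,1]]'
python3 -c "
from h import *
plan(491.7,1.9,42,97)"
```

```text
time_s: 20.13
tool_pos: [489.2, -0.0, 242.7]
ee_rot: [-2.293, -2.145, 0.009]
contact_force: [-0.3, 0.1, -0.0]
grip_width: 1.001
grip_force: 0.0
time_s: 21.63
tool_pos: [492.6, 3.3, 133.0]
ee_rot: [-3.135, -0.196, 0.006]
contact_force: [-0.4, 1.2, 0.3]
grip_width: 0.997
grip_force: 0.0
t 21.63 pos [492.6   3.3 133. ] j [ 0.05  0.52 -0.25  2.21  0.28  0.44 -1.86] turn [-0.   0.2  0.2] | shift cm before turn [-0.07  0.13  9.1 ] after turn [-0.11  0.13  9.1 ]
```

```bash
python3 -m handwheel '[[-0.1,0.1,2,0,0,0,1],[0,0,2,0,0,0,1],[0,0,2,0,0,0,1],[0,0,1.6,0,0,0,1],[0,0,1.5,0,0,0,1],[0,0,0,0,0,0,1],[0,0,0,0,0,0,-1],[0,0,0,0,0,0,-1],[0,0,0,0,0,0,-1],[0,0,0,0,0,0,-1],[0,0,0,0,0,0,-1]]'
python3 -m handwheel '[[0,0,-1,0,0,0,-1],[0,0,-1.5,0,0,0,-1],[0,0,-2,0,0,0,-1],[0,0,-2.5,0,0,0,-1],[0,0,-3,0,0,0,-1],[0,0,-3,0,0,0,-1],[0,0,-3,0,0,0,-1],[0,0,-3,0,0,0,-1],[0,0,-0.9,0,0,0,-1],[0,0,0,0,0,0,-1]]'
python3 -m handwheel '[[0,0,0,0,0,-6.6,-1],[0,0,0,0,0,-6.6,-1],[0,0,0,0,0,-6.6,-1],[0,0,0,0,0,-6.6,-1],[0,0,0,0,0,-6.6,-1],[0,0,0,0,0,-6.6,-1],[0,0,0,0,0,-6.6,-1],[0,0,0,0,0,-6.6,-1],[0,0,0,0,0,-6.6,-1],[0,0,0,0,0,-6.6,-1],[0,0,0,0,0,-6.6,-1],[0,0,0,0,0,-6.6,-1],[0,0,0,0,0,0,-1],[0,0,0,0,0,0,-1],[0,0,0,0,0,0,-1]]'
python3 -c "
from h import *
plan(659,26,240,176.5)"
```

```text
time_s: 22.55
tool_pos: [493.2, 2.0, 44.8]
ee_rot: [-3.135, -0.195, -0.004]
contact_force: [-0.8, 2.4, 7.8]
grip_width: 0.745
grip_force: 67.1
time_s: 23.38
tool_pos: [493.3, 1.5, 245.1]
ee_rot: [3.135, 0.194, 0.008]
contact_force: [0.7, -0.2, -4.3]
grip_width: 0.74
grip_force: 67.5
time_s: 24.63
tool_pos: [492.0, 1.6, 241.4]
ee_rot: [-2.295, -2.144, 0.001]
contact_force: [0.1, -0.1, -2.9]
grip_width: 0.738
grip_force: 67.2
t 24.63 pos [492.    1.6 241.4] j [ 0.42  0.41 -0.71  2.1   0.38  0.77 -0.61] turn [-0.1 -0.  -0.4] | shift cm before turn [ 3.57 16.5   0.12] after turn [ 3.45 16.52  0.14]
```

```bash
python3 -m handwheel '[[0.3,1.5,0,0,0,-0.4,-1],[0.5,2.4,0,0,0,0,-1],[0.5,2.5,0,0,0,0,-1],[0.5,2.5,0,0,0,0,-1],[0.5,2.5,0,0,0,0,-1],[0.5,2.4,0,0,0,0,-1],[0.4,1.7,0,0,0,0,-1],[0.2,1,0,0,0,0,-1],[0,0,0,0,0,0,-1],[0,0,0,0,0,0,-1],[0,0,0,0,0,0,-1]]'
python3 -c "
from h import *
plan(659,26,148,176.5)"
```

```text
time_s: 25.55
tool_pos: [657.9, 26.1, 241.9]
ee_rot: [-2.284, -2.156, 0.002]
contact_force: [-0.4, 0.4, -3.7]
grip_width: 0.738
grip_force: 67.2
t 25.55 pos [657.9  26.1 241.9] j [ 0.29  0.6  -0.66  1.74  0.44  0.95 -0.6 ] turn [-0.1  0.   0.2] | shift cm before turn [0.   0.12 9.39] after turn [-0.    0.11  9.39]
```

```bash
python3 -m handwheel '[[0,0.1,1,0,0,0.2,-1],[0,0,2,0,0,0,-1],[0,0,2,0,0,0,-1],[0,0,1.5,0,0,0,-1],[0,0,0,0,0,0,-1],[0,0,0.6,0,0,0,-1],[0,0,0.6,0,0,0,-1],[0,0,0.5,0,0,0,-1],[0,0,0.4,0,0,0,-1],[0,0,0,0,0,0,-1]]'
python3 -m handwheel '[[0,0,0.3,0,0,0,-1],[0,0,0.2,0,0,0,-1],[0,0,0.1,0,0,0,-1],[0,0,0,0,0,0,-1]]'
```

```text
time_s: 26.38
tool_pos: [659.9, 26.0, 155.7]
ee_rot: [-2.288, -2.153, 0.001]
contact_force: [0.3, 0.1, -3.1]
grip_width: 0.739
grip_force: 67.2
time_s: 26.72
tool_pos: [660.1, 26.1, 150.1]
ee_rot: [-2.288, -2.153, 0.0]
contact_force: [0.4, 0.2, -4.0]
grip_width: 0.742
grip_force: 67.2
```

```bash
python3 -m handwheel '[[0,0,0.2,0,0,0,-1],[0,0,0.1,0,0,0,-1],[0,0,0.1,0,0,0,-1],[0,0,0,0,0,0,-1]]'
python3 -m handwheel '[[0,0,0,0,0,0,1],[0,0,0,0,0,0,1],[0,0,0,0,0,0,1],[0,0,0,0,0,0,1],[0,0,0,0,0,0,1],[0,0,-1,0,0,0,1],[0,0,-2,0,0,0,1],[0,0,-3,0,0,0,1],[0,0,-3,0,0,0,1],[0,0,-1,0,0,0,1],[0,0,0,0,0,0,1],[0,0,0,0,0,0,1]]'
python3 -c "
from h import *
c=cap('scene');save(c,'hang2.png',(180,120,400,330),2.8)
plan(471,-141,130,107)"
```

```text
time_s: 27.05
tool_pos: [660.3, 26.2, 147.8]
ee_rot: [2.287, 2.152, 0.001]
contact_force: [-3.7, -1.5, 9.2]
grip_width: 0.741
grip_force: 69.1
time_s: 28.05
tool_pos: [660.2, 26.0, 246.8]
ee_rot: [2.287, 2.152, 0.001]
contact_force: [-0.2, 0.8, -0.5]
grip_width: 0.999
grip_force: 0.0
t 28.1 pos [659.7  25.8 245.7] j [ 0.29  0.6  -0.66  1.73  0.44  0.96 -0.6 ] turn [-0.   0.1 69.5] | shift cm before turn [-17.79 -17.81  11.59] after turn [-22.92  10.43  11.57]
```

View pics/hang2.png

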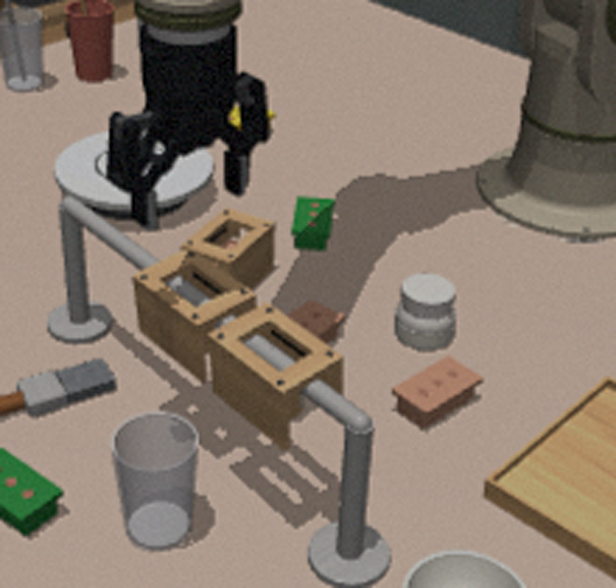

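Both jackets hang level, at crop (195,300) and (275,360); J2 is still at (230,240), and castings lie at (315,325) and (437,390). Now J2.

```bash
python3 -m handwheel '[[-1.5,-1.5,0,0,0,0,1],[-1.9,-1.9,0,0,0,0,1],[-1.9,-1.9,0,0,0,0,1],[-1.9,-1.9,0,0,0,0,1],[-1.9,-1.9,0,0,0,0,1],[-1.9,-1.9,0,0,0,0,1],[-1.9,-1.9,0,0,0,0,1],[-1.9,-1.9,0,0,0,0,1],[-1.9,-1.9,0,0,0,0,1],[-1.1,-1.1,0,0,0,0,1],[0,0,0,0,0,0,1]]'
python3 -m handwheel '[[0,0,0,0,0,6.3,1],[0,0,0,0,0,6.3,1],[0,0,0,0,0,6.3,1],[0,0,0,0,0,6.3,1],[0,0,0,0,0,6.3,1],[0,0,0,0,0,6.3,1],[0,0,0,0,0,6.3,1],[0,0,0,0,0,6.3,1],[0,0,0,0,0,6.3,1],[0,0,0,0,0,6.3,1],[0,0,0,0,0,6.3,1],[0,0,3,0,0,0,1],[0,0,3,0,0,0,1],[0,0,3,0,0,0,1],[0,0,2,0,0,0,1],[0,0,0,0,0,0,1],[0,0,0,0,0,0,1]]'
python3 -c "
from h import *
c=cap('scene');
plan(471,-141,42,107)"
```

```text
time_s: 29.02
tool_pos: [468.0, -143.4, 244.7]
ee_rot: [-2.29, -2.147, 0.007]
contact_force: [-0.6, -0.3, 0.0]
grip_width: 1.002
grip_force: 0.0
time_s: 30.43
tool_pos: [471.3, -139.8, 135.1]
ee_rot: [-3.104, -0.472, 0.005]
contact_force: [-0.6, -1.1, 0.9]
grip_width: 1.002
grip_force: 0.0
t 30.48 pos [ 471.9 -140.1  136.2] j [ 0.39  0.52 -0.3   2.21  0.34  0.46 -1.45] turn [-0.   0.1  0.3] | shift cm before turn [-0.1   0.07  9.42] after turn [-0.11  0.06  9.42]
```

```bash
python3 -m handwheel '[[-0.1,0.1,2,0,0,0.3,1],[0,0,2,0,0,0,1],[0,0,2,0,0,0,1],[0,0,2,0,0,0,1],[0,0,1.4,0,0,0,1],[0,0,0,0,0,0,1],[0,0,0,0,0,0,-1],[0,0,0,0,0,0,-1],[0,0,0,0,0,0,-1],[0,0,0,0,0,0,-1],[0,0,0,0,0,0,-1]]'
python3 -m handwheel '[[0,0,-1,0,0,0,-1],[0,0,-1.5,0,0,0,-1],[0,0,-2,0,0,0,-1],[0,0,-2.5,0,0,0,-1],[0,0,-3,0,0,0,-1],[0,0,-3,0,0,0,-1],[0,0,-3,0,0,0,-1],[0,0,-3,0,0,0,-1],[0,0,-0.9,0,0,0,-1],[0,0,0,0,0,0,-1]]'
python3 -m handwheel '[[0,0,0,0,0,-6.3,-1],[0,0,0,0,0,-6.3,-1],[0,0,0,0,0,-6.3,-1],[0,0,0,0,0,-6.3,-1],[0,0,0,0,0,-6.3,-1],[0,0,0,0,0,-6.3,-1],[0,0,0,0,0,-6.3,-1],[0,0,0,0,0,-6.3,-1],[0,0,0,0,0,-6.3,-1],[0,0,0,0,0,-6.3,-1],[0,0,0,0,0,-6.3,-1],[0,0,0,0,0,0,-1],[0,0,0,0,0,0,-1],[0,0,0,0,0,0,-1]]'
python3 -c "
from h import *
plan(652.1,-86,240,176.5)"
```

```text
time_s: 31.4
tool_pos: [471.7, -141.8, 43.9]
ee_rot: [3.107, 0.462, 0.004]
contact_force: [-0.9, 2.2, 7.5]
grip_width: 0.742
grip_force: 67.0
time_s: 32.23
tool_pos: [471.8, -142.5, 244.2]
ee_rot: [3.105, 0.46, 0.008]
contact_force: [0.4, -0.3, -4.2]
grip_width: 0.737
grip_force: 67.7
time_s: 33.4
tool_pos: [470.5, -142.0, 240.5]
ee_rot: [-2.296, -2.142, 0.001]
contact_force: [-0.5, 0.3, -3.3]
grip_width: 0.741
grip_force: 67.5
t 33.4 pos [ 470.5 -142.   240.5] j [ 0.73  0.42 -0.74  2.1   0.4   0.77 -0.33] turn [-0.1 -0.  -0.5] | shift cm before turn [ 6.85 17.73  0.03] after turn [ 6.7  17.78  0.05]
```

```bash
python3 -m handwheel '[[0.5,1.4,0,0,0,-0.5,-1],[0.9,2.4,0,0,0,0,-1],[0.9,2.4,0,0,0,0,-1],[0.9,2.4,0,0,0,0,-1],[0.9,2.4,0,0,0,0,-1],[0.9,2.4,0,0,0,0,-1],[0.9,2.4,0,0,0,0,-1],[0.5,1.2,0,0,0,0,-1],[0.3,0.8,0,0,0,0,-1],[0,0,0,0,0,0,-1],[0,0,0,0,0,0,-1],[0,0,0,0,0,0,-1]]'
python3 -c "
from h import *
plan(652.1,-86,147,176.5)"
```

```text
time_s: 34.4
tool_pos: [651.4, -86.0, 240.9]
ee_rot: [-2.285, -2.156, 0.002]
contact_force: [0.5, 0.1, -3.6]
grip_width: 0.744
grip_force: 67.5
t 34.4 pos [651.4 -86.  240.9] j [ 0.48  0.61 -0.68  1.74  0.46  0.96 -0.44] turn [-0.1  0.   0.2] | shift cm before turn [0.01 0.08 9.39] after turn [0.   0.07 9.39]
```

```bash
python3 -m handwheel '[[0,0,1,0,0,0.2,-1],[0,0,2,0,0,0,-1],[0,0,2,0,0,0,-1],[0,0,1.5,0,0,0,-1],[0,0,0,0,0,0,-1],[0,0,0.6,0,0,0,-1],[0,0,0.6,0,0,0,-1],[0,0,0.5,0,0,0,-1],[0,0,0.4,0,0,0,-1],[0,0,0,0,0,0,-1],[0,0,0.3,0,0,0,-1],[0,0,0.2,0,0,0,-1],[0,0,0.1,0,0,0,-1],[0,0,0,0,0,0,-1]]'
python3 -m handwheel '[[0,0,0.2,0,0,0,-1],[0,0,0.1,0,0,0,-1],[0,0,0.1,0,0,0,-1],[0,0,0,0,0,0,-1]]'
```

```text
time_s: 35.57
tool_pos: [652.5, -85.4, 149.1]
ee_rot: [-2.288, -2.153, 0.0]
contact_force: [-0.1, 0.5, -3.3]
grip_width: 0.739
grip_force: 67.5
time_s: 35.9
tool_pos: [652.8, -85.3, 146.9]
ee_rot: [2.287, 2.152, 0.0]
contact_force: [-5.5, -0.3, 9.9]
grip_width: 0.741
grip_force: 69.4
```

```bash
python3 -m handwheel '[[0,0,0,0,0,0,1],[0,0,0,0,0,0,1],[0,0,0,0,0,0,1],[0,0,0,0,0,0,1],[0,0,0,0,0,0,1],[0,0,-1,0,0,0,1],[0,0,-2,0,0,0,1],[0,0,-3,0,0,0,1],[0,0,-3,0,0,0,1],[0,0,-1,0,0,0,1],[-2.5,-1,0,0,0,0,1],[-2.5,-1,0,0,0,0,1],[-2.5,-1,0,0,0,0,1],[-2.5,-1,0,0,0,0,1],[-2.5,-1,0,0,0,0,1],[-2.5,-1,0,0,0,0,1],[-2.5,-1,0,0,0,0,1],[-2.5,-1,0,0,0,0,1],[-2.5,-1,0,0,0,0,1],[0,0,0,0,0,0,1]]'
python3 - <<'E'
from h import *
c=cap('top');save(c,'all.png',(90,120,390,330),2.6)
hsv=cv2.cvtColor(cv2.GaussianBlur(c['img'],(3,3),0),cv2.COLOR_RGB2HSV)
m=((hsv[...,0]<13)&(hsv[...,1]>70)&(hsv[...,2]>80)).astype(np.uint8)*255
m[:170]=0;m[:,:100]=0
m=cv2.morphologyEx(m,cv2.MORPH_CLOSE,np.ones((3,3)))
for r in rects(c,m,28,250,1400):print(r)
plan(462,156,130,87)
E
```

```text
time_s: 37.57
tool_pos: [545.9, -310.8, 244.9]
ee_rot: [2.295, 2.145, -0.006]
contact_force: [-0.7, -0.9, 0.5]
grip_width: 0.998
grip_force: 0.0
t 37.62 pos [ 547.3 -308.   245.2] j [ 0.88  0.57 -0.7   1.8   0.45  0.93 -0.08] turn [ 0.   0.1 89.2] | shift cm before turn [ 45.75 -11.56  11.47] after turn [-10.95 -45.89  11.52]
```

View pics/all.png

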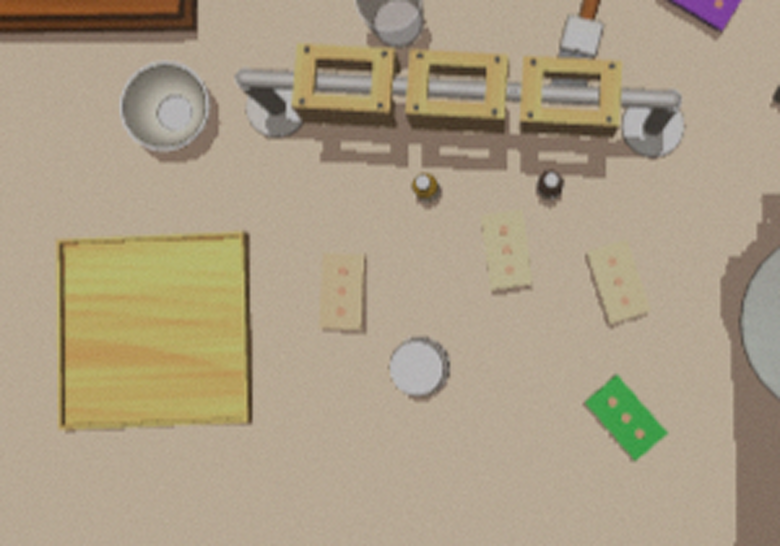

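All three jackets hang level on the bar (crop (343,82), (456,90), (570,97)). Castings lie at (343,291), (507,250), (617,284), flange up, all clear of the green look-alike at (627,418). Refine their poses.

```bash
cat > cast.py <<'E'
from h import *
def castings():
    c=cap('top')
    hsv=cv2.cvtColor(cv2.GaussianBlur(c['img'],(5,5),0),cv2.COLOR_RGB2HSV)
    m=((hsv[...,0]>7)&(hsv[...,0]<30)&(hsv[...,1]>64)&(hsv[...,2]>150)).astype(np.uint8)*255
    m[:195]=0;m[300:]=0;m[:,:192]=0;m[:,360:]=0
    m=cv2.morphologyEx(cv2.morphologyEx(m,cv2.MORPH_CLOSE,np.ones((5,5))),cv2.MORPH_OPEN,np.ones((7,7)))
    return rects(c,m,28,250,1400)
E
python3 - <<'E'
from cast import *
for r in castings():print(r)
E
```

```text
(array([461. , 156.5]), array([42.5, 76.4]), np.float32(0.3), array([222., 232.]))
```

```bash
cat > cast.py <<'E'
from h import *
def castings(show=True):
    c=cap('top');big=cv2.resize(c['img'],None,fx=4,fy=4,interpolation=cv2.INTER_CUBIC)
    lab=cv2.cvtColor(cv2.GaussianBlur(big,(9,9),0),cv2.COLOR_RGB2LAB).astype(int)
    bg=np.median(lab[800:1180,780:1440,1])
    m=((lab[...,1]-bg)>7).astype(np.uint8);m[:800]=0;m[1180:]=0;m[:,:400]=0;m[:,1440:]=0
    n,_,st,ce=cv2.connectedComponentsWithStats(m)
    P=[]
    for i in range(1,n):
        if 25<st[i,4]<600:P.append(onz(c,(ce[i][0]-1.5)/4,(ce[i][1]-1.5)/4,28)[:2])
    P=np.array(P);print(len(P),'dots')
    from scipy.cluster.hierarchy import fcluster,linkage
    g=fcluster(linkage(P,'single'),40,'distance')
    for k in set(g):
        Q=P[g==k];l=cv2.fitLine(Q.astype(np.float32),cv2.DIST_L2,0,.01,.01).ravel()
        print(len(Q),Q.mean(0).round(1),'angle',round(np.degrees(np.arctan2(l[1],l[0]))%180,1),'span',np.ptp(Q@l[:2]).round(1))
    return c
E
python3 - <<'E'
from cast import *
castings()
E
```

```text
3 dots
3 [463.5 157.9] angle 177.3 span 43.9
```

```bash
sed -i 's/-bg)>7/-bg)>4/' cast.py; python3 - <<'E'
from cast import *
castings()
plan(463,157.5,130,87.4)
E
```

```text
14 dots
3 [394.9 440. ] angle 90.7 span 31.1
3 [463.6 157.9] angle 176.6 span 44.1
2 [ 318.4 -154.9] angle 40.7 span 22.3
3 [507.4 -20.9] angle 7.7 span 43.1
3 [ 472.9 -141.6] angle 17.0 span 44.3
t 37.77 pos [ 549.5 -303.6  245.6] j [ 0.88  0.57 -0.7   1.8   0.45  0.93 -0.08] turn [ 0.  -0.  89.2] | shift cm before turn [ 45.5  -11.4   11.58] after turn [-10.74 -45.67  11.56]
```

C1 was knocked aside to (507,-21); C0 and C2 are where their jackets stood. Take C2 first.

```bash
python3 -c "
from h import *
plan(472,-141.5,100,107)"
python3 -m handwheel '[[0,0,0,0,0,6.35,0.6],[0,0,0,0,0,6.35,0.6],[0,0,0,0,0,6.35,0.6],[0,0,0,0,0,6.35,0.6],[0,0,0,0,0,6.35,0.6],[0,0,0,0,0,6.35,0.6],[0,0,0,0,0,6.35,0.6],[0,0,0,0,0,6.35,0.6],[0,0,0,0,0,6.35,0.6],[0,0,0,0,0,6.35,0.6],[0,0,0,0,0,6.35,0.6],[0,0,0,0,0,0,0.6],[0,0,0,0,0,0,0.6]]'
python3 -c "
from h import *
plan(472,-141.5,100,107)"
```

```text
t 37.77 pos [ 549.5 -303.6  245.6] j [ 0.88  0.57 -0.7   1.8   0.45  0.93 -0.08] turn [ 0.  -0.  69.6] | shift cm before turn [15.71 -8.72 14.57] after turn [ -2.68 -17.77  14.56]
time_s: 38.85
tool_pos: [549.9, -303.0, 245.5]
ee_rot: [3.107, 0.464, 0.001]
contact_force: [0.2, -0.0, -0.7]
grip_width: 0.801
grip_force: 0.0
t 38.85 pos [ 549.9 -303.   245.5] j [ 0.66  0.51 -0.37  1.82  0.23  0.86 -1.09] turn [ 0. -0.  0.] | shift cm before turn [ -2.73 -17.72  14.55] after turn [ -2.73 -17.72  14.55]
```

```bash
python3 -m handwheel '[[-0.3,-2.2,1,0,0,0,0.6],[-0.4,-2.6,2,0,0,0,0.6],[-0.4,-2.6,2,0,0,0,0.6],[-0.4,-2.6,2,0,0,0,0.6],[-0.4,-2.6,2,0,0,0,0.6],[-0.4,-2.6,2,0,0,0,0.6],[-0.4,-2.5,2,0,0,0,0.6],[0,0,1.5,0,0,0,0.6],[0,0,0,0,0,0,0.6],[0,0,0,0,0,0,0.6],[0,0,0,0,0,0,0.6]]'
python3 -c "
from h import *
plan(472,-141.5,24,107)"
```

```text
time_s: 39.77
tool_pos: [473.3, -143.1, 100.9]
ee_rot: [3.108, 0.457, 0.002]
contact_force: [1.4, -0.5, 0.4]
grip_width: 0.801
grip_force: 0.0
t 39.77 pos [ 473.3 -143.1  100.9] j [ 0.35  0.58 -0.25  2.23  0.38  0.37 -1.49] turn [ 0.  -0.1 -0.3] | shift cm before turn [-0.09 -0.19  7.69] after turn [-0.08 -0.19  7.69]
```

```bash
python3 -m handwheel '[[-0.1,-0.2,2,0,0,-0.3,0.6],[0,0,2,0,0,0,0.6],[0,0,2,0,0,0,0.6],[0,0,1,0,0,0,0.6],[0,0,0.6,0,0,0,0.6],[0,0,0,0,0,0,0.6],[0,0,0,0,0,0,-1],[0,0,0,0,0,0,-1],[0,0,0,0,0,0,-1],[0,0,0,0,0,0,-1],[0,0,0,0,0,0,-1],[0,0,0,0,0,0,-1]]'
```

```text
time_s: 40.77
tool_pos: [471.5, -141.5, 25.5]
ee_rot: [3.106, 0.463, 0.003]
contact_force: [-0.1, -0.5, 7.5]
grip_width: 0.522
grip_force: 60.9
```

```bash
python3 -m handwheel '[[0,0,-1,0,0,0,-1],[0,0,-2,0,0,0,-1],[0,0,-3,0,0,0,-1],[0,0,-3,0,0,0,-1],[0,0,-3,0,0,0,-1],[0,0,0,0,0,-6.8,-1],[0,0,0,0,0,-6.8,-1],[0,0,0,0,0,-6.8,-1],[0,0,0,0,0,-6.8,-1],[0,0,0,0,0,-6.8,-1],[0,0,0,0,0,-6.8,-1],[0,0,0,0,0,-6.8,-1],[0,0,0,0,0,-6.8,-1],[0,0,0,0,0,-6.8,-1],[0,0,0,0,0,-6.8,-1],[0,0,0,0,0,-6.8,-1],[0,0,0,0,0,0,-1]]'
python3 -c "
from h import *
plan(467,370,100,182)"
```

```text
time_s: 42.18
tool_pos: [470.7, -141.6, 144.8]
ee_rot: [2.181, 2.26, -0.0]
contact_force: [0.2, -0.9, -1.6]
grip_width: 0.519
grip_force: 61.7
t 42.18 pos [ 470.7 -141.6  144.8] j [ 0.67  0.57 -0.7   2.19  0.66  0.6  -0.48] turn [0. 0. 0.] | shift cm before turn [51.14  1.44  4.45] after turn [51.14  1.41  4.48]
```

```bash
python3 -m handwheel '[[1.5,0,0,0,0,0,-1],[2.6,0.08,0,0,0,0,-1],[2.8,0.08,0,0,0,0,-1],[2.8,0.08,0,0,0,0,-1],[2.8,0.08,0,0,0,0,-1],[2.8,0.08,0,0,0,0,-1],[2.8,0.08,0,0,0,0,-1],[2.8,0.08,0,0,0,0,-1],[2.8,0.08,0,0,0,0,-1],[2.8,0.08,0,0,0,0,-1],[2.8,0.08,0,0,0,0,-1],[2.8,0.08,0,0,0,0,-1],[2.8,0.08,0,0,0,0,-1],[2.8,0.08,0,0,0,0,-1],[2.8,0.08,0,0,0,0,-1],[2.8,0.08,0,0,0,0,-1],[2.8,0.08,0,0,0,0,-1],[2.8,0.08,0,0,0,0,-1],[2.2,0.04,0,0,0,0,-1],[0,0,0,0,0,0,-1]]'
python3 -m handwheel '[[0,0,2,0,0,0,-1],[0,0,2,0,0,0,-1],[0,0,0.5,0,0,0,-1],[0,0,0,0,0,0,-1],[0,0,0,0,0,0,-1]]'
python3 -c "
from h import *
plan(467,370,38,182)"
```

```text
time_s: 43.85
tool_pos: [468.1, 375.8, 145.3]
ee_rot: [-2.184, -2.254, -0.006]
contact_force: [0.1, 0.4, -0.8]
grip_width: 0.517
grip_force: 61.7
time_s: 44.27
tool_pos: [469.2, 370.0, 99.8]
ee_rot: [2.188, 2.254, -0.0]
contact_force: [0.2, -0.4, -0.6]
grip_width: 0.522
grip_force: 61.7
t 44.27 pos [469.2 370.   99.8] j [-0.37  0.71 -0.59  1.99  0.66  0.64 -1.37] turn [-0.   0.  -0.3] | shift cm before turn [ 0.01 -0.22  6.18] after turn [ 0.01 -0.22  6.18]
```

```bash
python3 -m handwheel '[[0,-0.2,2,0,0,-0.3,-1],[0,0,2,0,0,0,-1],[0,0,1,0,0,0,-1],[0,0,0.6,0,0,0,-1],[0,0,0.4,0,0,0,-1],[0,0,0.2,0,0,0,-1],[0,0,0,0,0,0,-1],[0,0,0,0,0,0,-1]]'
```

```text
time_s: 44.93
tool_pos: [467.4, 370.4, 37.9]
ee_rot: [2.181, 2.261, 0.002]
contact_force: [0.3, 0.3, -1.6]
grip_width: 0.52
grip_force: 61.7
```

```bash
python3 -m handwheel '[[0,0,0.1,0,0,0,-1],[0,0,0.1,0,0,0,-1],[0,0,0,0,0,0,0.4],[0,0,0,0,0,0,0.4],[0,0,0,0,0,0,0.4],[0,0,0,0,0,0,0.4],[0,0,-1,0,0,0,0.4],[0,0,-2,0,0,0,0.4],[0,0,-3,0,0,0,0.4],[0,0,-3,0,0,0,0.4],[0,0,-1,0,0,0,0.4]]'
python3 -c "
from h import *
plan(462.5,157,130,87.2)
plan(506.5,-21,130,97.7)"
```

```text
time_s: 45.85
tool_pos: [467.8, 371.3, 139.4]
ee_rot: [-2.181, -2.261, -0.006]
contact_force: [-0.0, 0.3, -0.1]
grip_width: 0.698
grip_force: 0.0
t 45.85 pos [467.8 371.3 139.4] j [-0.34  0.66 -0.65  1.97  0.61  0.71 -1.32] turn [  0.3  -0.  -85.1] | shift cm before turn [-21.4   -1.31   0.88] after turn [ -0.52 -21.43   0.94]
t 45.85 pos [467.8 371.3 139.4] j [-0.34  0.66 -0.65  1.97  0.61  0.71 -1.32] turn [ 0.  -0.3 84.4] | shift cm before turn [-39.35   2.44   0.84] after turn [-1.42 39.4   0.94]
```

```bash
python3 -m handwheel '[[-1.5,0.09,0,0,0,0,0.6],[-2.7,0.17,0,0,0,0,0.6],[-2.8,0.17,0,0,0,0,0.6],[-2.8,0.17,0,0,0,0,0.6],[-2.8,0.17,0,0,0,0,0.6],[-2.8,0.17,0,0,0,0,0.6],[-2.8,0.17,0,0,0,0,0.6],[-2.8,0.17,0,0,0,0,0.6],[-2.8,0.17,0,0,0,0,0.6],[-2.8,0.17,0,0,0,0,0.6],[-2.8,0.17,0,0,0,0,0.6],[-2.8,0.17,0,0,0,0,0.6],[-2.8,0.17,0,0,0,0,0.6],[-2.8,0.17,0,0,0,0,0.6],[-1.5,0.1,0,0,0,0,0.6],[0,0,0,0,0,0,0.6]]'
python3 -m handwheel '[[0,0,0,0,0,7.03,0.6],[0,0,0,0,0,7.03,0.6],[0,0,0,0,0,7.03,0.6],[0,0,0,0,0,7.03,0.6],[0,0,0,0,0,7.03,0.6],[0,0,0,0,0,7.03,0.6],[0,0,0,0,0,7.03,0.6],[0,0,0,0,0,7.03,0.6],[0,0,0,0,0,7.03,0.6],[0,0,0,0,0,7.03,0.6],[0,0,0,0,0,7.03,0.6],[0,0,0,0,0,7.03,0.6],[0,0,2,0,0,0,0.6],[0,0,1,0,0,0,0.6],[0,0,0,0,0,0,0.6],[0,0,0,0,0,0,0.6]]'
python3 -c "
from h import *
plan(506.5,-21,24,97.7)"
```

```text
time_s: 47.18
tool_pos: [504.0, -26.9, 134.1]
ee_rot: [-2.187, -2.254, 0.006]
contact_force: [0.4, -0.3, 0.3]
grip_width: 0.8
grip_force: 0.0
time_s: 48.52
tool_pos: [504.4, -21.5, 104.6]
ee_rot: [-3.134, -0.214, 0.004]
contact_force: [-0.3, -0.5, 0.8]
grip_width: 0.803
grip_force: 0.0
t 48.52 pos [504.4 -21.5 104.6] j [ 0.09  0.58 -0.23  2.21  0.32  0.39 -1.84] turn [-0.   0.1  0.1] | shift cm before turn [ 0.23 -0.02  8.06] after turn [ 0.21 -0.02  8.06]
```

```bash
python3 -m handwheel '[[0.2,0,2,0,0,0,0.6],[0,0,2,0,0,0,0.6],[0,0,2,0,0,0,0.6],[0,0,1.4,0,0,0,0.6],[0,0,0.6,0,0,0,0.6],[0,0,0,0,0,0,0.6],[0,0,0,0,0,0,-1],[0,0,0,0,0,0,-1],[0,0,0,0,0,0,-1],[0,0,0,0,0,0,-1],[0,0,0,0,0,0,-1],[0,0,0,0,0,0,-1]]'
python3 -m handwheel '[[0,0,-1,0,0,0,-1],[0,0,-2,0,0,0,-1],[0,0,-3,0,0,0,-1],[0,0,-3,0,0,0,-1],[0,0,-3,0,0,0,-1],[0,0,0,0,0,-7.03,-1],[0,0,0,0,0,-7.03,-1],[0,0,0,0,0,-7.03,-1],[0,0,0,0,0,-7.03,-1],[0,0,0,0,0,-7.03,-1],[0,0,0,0,0,-7.03,-1],[0,0,0,0,0,-7.03,-1],[0,0,0,0,0,-7.03,-1],[0,0,0,0,0,-7.03,-1],[0,0,0,0,0,-7.03,-1],[0,0,0,0,0,-7.03,-1],[0,0,0,0,0,-7.03,-1],[0,0,0,0,0,0,-1]]'
python3 -c "
from h import *
plan(375.5,414.5,100,182)"
```

```text
time_s: 49.52
tool_pos: [507.7, -21.6, 26.5]
ee_rot: [3.134, 0.211, 0.003]
contact_force: [-1.8, 1.3, 7.2]
grip_width: 0.521
grip_force: 61.4
time_s: 51.02
tool_pos: [507.2, -22.3, 146.1]
ee_rot: [2.175, 2.266, -0.001]
contact_force: [-0.1, -0.1, -1.2]
grip_width: 0.518
grip_force: 61.6
t 51.02 pos [507.2 -22.3 146.1] j [ 0.42  0.58 -0.7   2.16  0.66  0.63 -0.71] turn [0.  0.1 0.3] | shift cm before turn [ 44.19 -11.38   4.56] after turn [ 44.11 -11.63   4.61]
```

```bash
python3 -m handwheel '[[1.4,-0.4,0,0,0,0.3,-1],[2.6,-0.69,0,0,0,0,-1],[2.7,-0.71,0,0,0,0,-1],[2.7,-0.71,0,0,0,0,-1],[2.7,-0.71,0,0,0,0,-1],[2.7,-0.71,0,0,0,0,-1],[2.7,-0.71,0,0,0,0,-1],[2.7,-0.71,0,0,0,0,-1],[2.7,-0.71,0,0,0,0,-1],[2.7,-0.71,0,0,0,0,-1],[2.7,-0.71,0,0,0,0,-1],[2.7,-0.71,0,0,0,0,-1],[2.7,-0.71,0,0,0,0,-1],[2.7,-0.71,0,0,0,0,-1],[2.7,-0.71,0,0,0,0,-1],[2.7,-0.71,0,0,0,0,-1],[2.2,-0.6,0,0,0,0,-1],[0,0,0,0,0,0,-1]]'
python3 -m handwheel '[[0,0,2,0,0,0,-1],[0,0,2,0,0,0,-1],[0,0,0.5,0,0,0,-1],[0,0,0,0,0,0,-1],[0,0,0,0,0,0,-1]]'
python3 -c "
from h import *
plan(375.5,414.5,39,182)"
```

```text
time_s: 52.52
tool_pos: [375.3, 420.0, 146.7]
ee_rot: [-2.184, -2.254, -0.006]
contact_force: [-0.5, 0.6, -1.1]
grip_width: 0.522
grip_force: 61.6
time_s: 52.93
tool_pos: [377.5, 414.5, 100.9]
ee_rot: [2.188, 2.254, -0.0]
contact_force: [-0.1, -0.1, -1.6]
grip_width: 0.52
grip_force: 61.6
t 52.93 pos [377.5 414.5 100.9] j [-0.53  0.68 -0.59  2.07  0.68  0.59 -1.58] turn [ 0.   0.  -0.3] | shift cm before turn [ 0.01 -0.2   6.19] after turn [ 0.01 -0.2   6.19]
```

```bash
python3 -m handwheel '[[0,-0.2,2,0,0,-0.3,-1],[0,0,2,0,0,0,-1],[0,0,1,0,0,0,-1],[0,0,0.6,0,0,0,-1],[0,0,0.4,0,0,0,-1],[0,0,0.2,0,0,0,-1],[0,0,0,0,0,0,-1],[0,0,0.1,0,0,0,-1],[0,0,0,0,0,0,-1]]'
python3 -m handwheel '[[0,0,0.1,0,0,0,-1],[0,0,0,0,0,0,0.4],[0,0,0,0,0,0,0.4],[0,0,0,0,0,0,0.4],[0,0,0,0,0,0,0.4],[0,0,-1,0,0,0,0.4],[0,0,-2,0,0,0,0.4],[0,0,-3,0,0,0,0.4],[0,0,-3,0,0,0,0.4],[0,0,-1,0,0,0,0.4]]'
python3 -c "
from h import *
plan(462.5,157,130,87.2)"
```

```text
time_s: 53.68
tool_pos: [375.7, 414.9, 38.5]
ee_rot: [2.181, 2.261, 0.002]
contact_force: [-0.5, -1.5, 8.0]
grip_width: 0.522
grip_force: 62.4
time_s: 54.52
tool_pos: [375.7, 415.7, 140.3]
ee_rot: [-2.18, -2.261, -0.006]
contact_force: [0.8, 1.1, 0.7]
grip_width: 0.702
grip_force: 0.0
t 54.52 pos [375.7 415.7 140.3] j [-0.49  0.63 -0.65  2.05  0.62  0.66 -1.52] turn [  0.2  -0.  -85.1] | shift cm before turn [-26.18   7.73   0.96] after turn [ -9.93 -25.42   1.03]
```

```bash
python3 -m handwheel '[[-1.4,0.4,0,0,0,0,0.6],[-2.6,0.77,0,0,0,0,0.6],[-2.7,0.8,0,0,0,0,0.6],[-2.7,0.8,0,0,0,0,0.6],[-2.7,0.8,0,0,0,0,0.6],[-2.7,0.8,0,0,0,0,0.6],[-2.7,0.8,0,0,0,0,0.6],[-2.7,0.8,0,0,0,0,0.6],[-2.7,0.8,0,0,0,0,0.6],[-2.2,0.65,0,0,0,0,0.6],[-1,0.3,0,0,0,0,0.6],[0,0,0,0,0,0,0.6]]'
python3 -m handwheel '[[0,0,0,0,0,-7.09,0.6],[0,0,0,0,0,-7.09,0.6],[0,0,0,0,0,-7.09,0.6],[0,0,0,0,0,-7.09,0.6],[0,0,0,0,0,-7.09,0.6],[0,0,0,0,0,-7.09,0.6],[0,0,0,0,0,-7.09,0.6],[0,0,0,0,0,-7.09,0.6],[0,0,0,0,0,-7.09,0.6],[0,0,0,0,0,-7.09,0.6],[0,0,0,0,0,-7.09,0.6],[0,0,0,0,0,-7.09,0.6],[0,0,2,0,0,0,0.6],[0,0,1,0,0,0,0.6],[0,0,0,0,0,0,0.6],[0,0,0,0,0,0,0.6]]'
python3 -c "
from h import *
plan(462.5,157,24,87.2)"
```

```text
time_s: 55.52
tool_pos: [462.0, 152.9, 135.4]
ee_rot: [2.186, 2.256, -0.004]
contact_force: [-0.2, -0.0, 0.1]
grip_width: 0.799
grip_force: 0.0
time_s: 56.85
tool_pos: [461.2, 157.5, 106.0]
ee_rot: [-0.075, -3.139, -0.001]
contact_force: [0.7, 0.2, -0.5]
grip_width: 0.8
grip_force: 0.0
t 56.85 pos [461.2 157.5 106. ] j [ 0.22  0.75 -1.    2.22  1.01  0.75  0.03] turn [ 0.  -0.1  0. ] | shift cm before turn [-0.15 -0.05  8.2 ] after turn [-0.14 -0.05  8.2 ]
```

```bash
python3 -m handwheel '[[-0.1,0,2,0,0,0,0.6],[0,0,2,0,0,0,0.6],[0,0,2,0,0,0,0.6],[0,0,1.5,0,0,0,0.6],[0,0,0.6,0,0,0,0.6],[0,0,0,0,0,0,0.6],[0,0,0,0,0,0,-1],[0,0,0,0,0,0,-1],[0,0,0,0,0,0,-1],[0,0,0,0,0,0,-1],[0,0,0,0,0,0,-1],[0,0,0,0,0,0,-1]]'
python3 -m handwheel '[[0,0,-1,0,0,0,-1],[0,0,-2,0,0,0,-1],[0,0,-3,0,0,0,-1],[0,0,-3,0,0,0,-1],[0,0,-3,0,0,0,-1],[0,0,0,0,0,7.09,-1],[0,0,0,0,0,7.09,-1],[0,0,0,0,0,7.09,-1],[0,0,0,0,0,7.09,-1],[0,0,0,0,0,7.09,-1],[0,0,0,0,0,7.09,-1],[0,0,0,0,0,7.09,-1],[0,0,0,0,0,7.09,-1],[0,0,0,0,0,7.09,-1],[0,0,0,0,0,7.09,-1],[0,0,0,0,0,7.09,-1],[0,0,0,0,0,7.09,-1],[0,0,0,0,0,0,-1]]'
python3 -c "
from h import *
plan(378.7,318.5,100,182)"
```

```text
time_s: 57.85
tool_pos: [463.4, 157.1, 26.7]
ee_rot: [0.078, 3.139, 0.002]
contact_force: [-1.4, 0.8, 7.1]
grip_width: 0.519
grip_force: 60.8
time_s: 59.35
tool_pos: [462.9, 156.7, 146.2]
ee_rot: [2.186, 2.255, 0.002]
contact_force: [0.4, -0.3, -1.2]
grip_width: 0.517
grip_force: 61.8
t 59.35 pos [462.9 156.7 146.2] j [ 0.03  0.56 -0.67  2.2   0.63  0.58 -1.08] turn [ 0.1 -0.  -0.2] | shift cm before turn [16.43 -7.92  4.61] after turn [16.46 -7.85  4.62]
```

```bash
python3 -m handwheel '[[1.2,-0.6,0,0,0,-0.2,-1],[2.3,-1.1,0,0,0,0,-1],[2.3,-1.1,0,0,0,0,-1],[2.3,-1.1,0,0,0,0,-1],[2.3,-1.1,0,0,0,0,-1],[2.3,-1.1,0,0,0,0,-1],[2.3,-1.1,0,0,0,0,-1],[1.4,-0.7,0,0,0,0,-1],[0,0,2,0,0,0,-1],[0,0,2,0,0,0,-1],[0,0,0.5,0,0,0,-1],[0,0,0,0,0,0,-1],[0,0,0,0,0,0,-1]]'
python3 -c "
from h import *
plan(378.7,318.5,39,182)"
```

```text
time_s: 60.43
tool_pos: [377.5, 317.2, 100.7]
ee_rot: [-2.175, -2.267, 0.001]
contact_force: [-0.2, 1.0, -1.0]
grip_width: 0.519
grip_force: 61.8
t 60.43 pos [377.5 317.2 100.7] j [-0.42  0.62 -0.56  2.22  0.72  0.48 -1.52] turn [-0.   0.   0.4] | shift cm before turn [0.13 0.13 6.17] after turn [0.12 0.12 6.17]
```

```bash
python3 -m handwheel '[[0.1,0.1,2,0,0,0.3,-1],[0,0,2,0,0,0,-1],[0,0,1,0,0,0,-1],[0,0,0.6,0,0,0,-1],[0,0,0.4,0,0,0,-1],[0,0,0.2,0,0,0,-1],[0,0,0,0,0,0,-1],[0,0,0.1,0,0,0,-1],[0,0,0,0,0,0,-1]]'
python3 -m handwheel '[[0,0,0,0,0,0,0.4],[0,0,0,0,0,0,0.4],[0,0,0,0,0,0,0.4],[0,0,0,0,0,0,0.4],[0,0,-1,0,0,0,0.4],[0,0,-2,0,0,0,0.4],[0,0,-3,0,0,0,0.4],[0,0,-3,0,0,0,0.4],[-2.5,0,-2,0,0,0,0.4],[-2.5,0,0,0,0,0,0.4],[-2.5,0.5,0,0,0,0,0.4],[-2.5,0.5,0,0,0,0,0.4],[-2.5,1,0,0,0,0,0.4],[-2.5,1,0,0,0,0,0.4],[-2.5,1,0,0,0,0,0.4],[-2.5,1,0,0,0,0,0.4],[-2.5,1,0,0,0,0,0.4],[-2.5,1,0,0,0,0,0.4],[-2.5,0,0,0,0,0,0.4],[0,0,0,0,0,0,0.4]]'
python3 -c "
from h import *
c=cap('top');save(c,'end.png',(90,120,390,330),2.6)
s=cap('scene');save(s,'end_s.png',(180,150,480,350),2.6)"
```

```text
time_s: 61.18
tool_pos: [378.9, 318.5, 38.6]
ee_rot: [2.182, 2.259, 0.003]
contact_force: [-1.1, -1.3, 10.8]
grip_width: 0.519
grip_force: 62.9
time_s: 62.85
tool_pos: [457.7, 40.6, 146.6]
ee_rot: [2.189, 2.252, -0.006]
contact_force: [-1.0, -1.2, -0.5]
grip_width: 0.699
grip_force: 0.0
```

View pics/end.png

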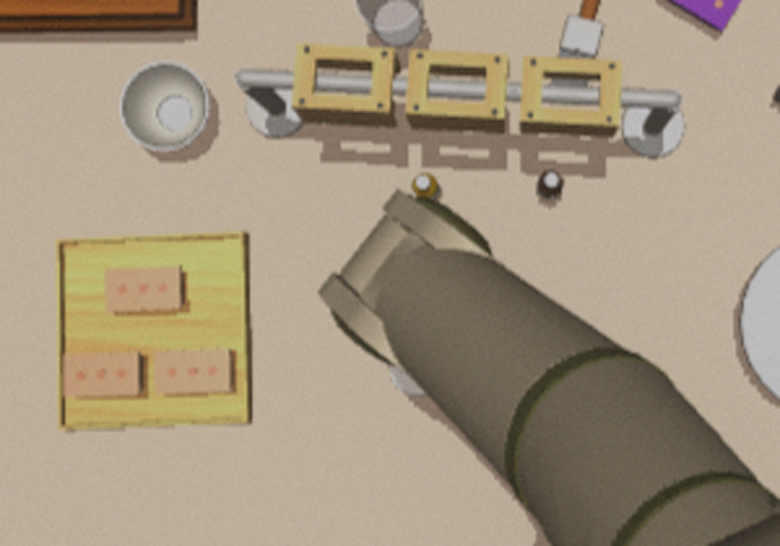

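View pics/end_s.png

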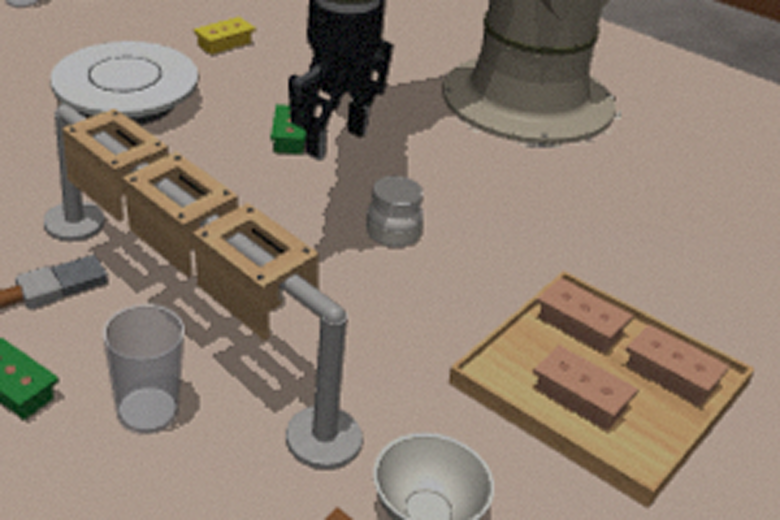

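Both pictures show the three jackets level on the bar (top (343,82), (456,90), (570,97)). The three castings lie flat, flange up and apart, on the tray floor (top (144,289), (102,374), (195,371)). Handing in.

```bash
python3 -m handwheel '[[0,0,0,0,0,0,0.4],[0,0,0,0,0,0,0.4],[0,0,0,0,0,0,0.4]]' >/dev/null; python3 -c "
from plant import bot
print(bot.finish_job())"
```

```text
the job is handed in; nothing more can be done
None
```

I've handed the job in: all three castings were pushed out and lie flat, flange up, in the tray, and all three jackets hang astride the bar (about 63 s of the 210 s used; the hand-in returned no verdict).

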